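# Push out the pressed cheeses and tip them into the crate

### The arm

A 6-joint arm with a two-finger parallel gripper is mounted at the origin on the work surface. World frame = base frame: x ahead of the robot, y to its left, z up, the work surface at z = 0. Lengths are in m, angles in rad, forces in N, time in s.
With the tool pointing down it reaches from about 0.275 to 0.85 m from the base axis. Payload 5.2 kg.
Tool frame: the origin (TCP) lies on the centre line of the jaws, within the pads' length; the fingertips stand 17 mm ahead of it and the grasp point (between the pads) lies 2 mm behind it; z points along the fingers, x is the direction in which the jaws open and shut, and the axes are right-handed (so a half turn about z gives the same grasp; the last joint's range is limited). The gripper opens to 85 mm and grips with 20 to 120 N. Pads are 22 mm wide; open, the fingers measure 114 mm over their backs; the gripper's body (76 mm by 85 mm) begins 54 mm behind the grasp point. The pads swing forward as they close: fully open they stand 13 mm farther back than shut.
Start: joints at [-1.39, 0.259, 1.535, -0, 1.348, -0.203], TCP at [0.206, -0.51, 0.248] pointing down, gripper open.
Joint ranges: [-3.14, 3.14], [-0.91, 2.08], [0.19, 2.58], [-1.22, 4.36], [0.22, 2.71], [-3.12, 3.12]. Speed limits (rad/s): [2.57, 2.57, 3.14, 3.14, 3.14, 3.14].

### API

Orientations are given as a unit quaternion [x, y, z, w].
In Python, from cell import ctrl gives the robot as it stands.
- The arm moves only by the tool servo_tool, never from a script. Its argument "rows" is a list that holds one entry, the list of rows, each a list of 7 numbers: the shift along the tool's x, y, z in m, then the turn, a rotation vector about the tool's x, y, z in rad, then the opening in per cent of the stroke, from 0 (shut) to 100 (fully open). A call has 1 to 12 rows; each row shifts and turns the commanded pose from where the row before left it, along the tool's axes as they then stand; what a row does not reach is not made up. A row lasts 1/12 s, in which the tool goes at most 41.7 mm and 7.16 degrees, less where a joint would pass 70% of its speed; a pose out of reach is approached as far as the arm can. A call is refused whole if a number of a shift passes 0.0417 or a number of a turn 0.125, either way. A call with a gripper value outside its range is refused whole. The fingers move at their own pace and stop on an object; "newtons" is the grip in N (left out, the last holds). Time passes only in rows, so rows that do not move let the fingers close. It gives the time, the measured TCP pose, the force and the opening at its end, in the units of the state.
- ctrl.get_state(): the state, without advancing time (a new reading comes with each control period).
- ctrl.get_image(name): name is "scene" or "top"; returns the picture (384x512x3 uint8, blue, green, red); there is no depth.
- ctrl.camera_info(name): a dict with "fovy" (degrees; the focal length in pixels is half the picture's height over the tangent of half this angle, whatever the lens; pixels are square), "cx", "cy" (the principal point, pixels), "extrinsics" (4x4, takes a point from world to camera coordinates). Camera axes: x right, y up, looking along -z (the intrinsics and any distortion apply to the point x, -y, -z); pixel columns grow to the right and rows downward; lengths in m; the calibration is good to about 2 mm. A picture is of the moment at which its call begins. camera_info takes no time and is no camera call.
- ctrl.sign_off(): hands the job in, once; it reports no verdict.
Trained networks look in the newest picture that a camera, given by its name, has taken for a name from the list of things; names that differ only in an ending like _2 or _b are one class to them, and where a whole thing is asked for, a point or a joint stands for the part that bears it (a point fixed in the world has none). Each returns a list of dicts, best first, with "p" (0 to 1); they miss things now and then, are a little off and sometimes report something else, mostly with a low value. They report only what shows in the picture. A call takes as long as a camera call. They do not tell look-alikes from the thing itself.
- ctrl.find_in(name, camera): "bbox" ([centre column, centre row, width, height] as shares, 0 to 1, of the picture: columns of its width, rows of its height, round what is visible of it).
The state is a dict: "clock": time; "joint_pos": joint angles; "qd": joint speeds; "effort": joint torques, N m; "eef_pos": TCP position; "tool_rot": TCP orientation; "ft_force": force on the tool from outside, world axes, zero at the start; "moment": the same for the moment, N m; "width": opening from 0.0 (shut) to 1.0 (fully open).
Only numpy, scipy, OpenCV 4.12 (cv2) and the standard library are available. Lean on these libraries where they do the work, as an engineer would, in place of code of your own. Each camera call takes 0.05 s, during which the arm holds its last target. There are 200 camera calls.

### The job

Push each cheese up out of its mould by lowering the mould over the ejector post, so that the post comes through the hole in the mould's floor, and put the cheeses on the tipping tray. When all of them are on the tray, lift the tray by its bar so that they slide into the crate, and lower it level again. Finish with all the empty moulds standing upright on the draining mat, and do not disturb the label roll, the bottle or the jar.

Things in the scene. Friction and masses are not known exactly. Their poses are not given: they have to be found in the camera images.
- mould1: white plastic mould: round cup, outer diameter 75 mm, inner 65, 60 high; floor 6 thick with a central hole of diameter 40. Origin: centre of its underside, z up. Flat upright lug handle along its -x: 37 to 98 from the axis, 14 thick (in y), 35 to 65 above the underside. 0.16 kg. Starts on the mat, lug roughly to the robot, holding the cheese of the same number if that is present.
- mould2: white plastic mould: round cup, outer diameter 75 mm, inner 65, 60 high; floor 6 thick with a central hole of diameter 40. Origin: centre of its underside, z up. Flat upright lug handle along its -x: 37 to 98 from the axis, 14 thick (in y), 35 to 65 above the underside. 0.16 kg. Starts on the mat, lug roughly to the robot, holding the cheese of the same number if that is present.
- mould3: white plastic mould: round cup, outer diameter 75 mm, inner 65, 60 high; floor 6 thick with a central hole of diameter 40. Origin: centre of its underside, z up. Flat upright lug handle along its -x: 37 to 98 from the axis, 14 thick (in y), 35 to 65 above the underside. 0.16 kg. Starts on the mat, lug roughly to the robot, holding the cheese of the same number if that is present.
- cheese1: small firm cheese, a pale disc of diameter 62 mm, 45 high, 0.10 to 0.17 kg; origin: centre of its underside, z up. Starts sunk in the mould of the same number, its top 9 below the rim, 1.5 free all round, so it cannot be gripped there. One of the three cheeses may be absent (its mould is then empty).
- cheese2: small firm cheese, a pale disc of diameter 62 mm, 45 high, 0.10 to 0.17 kg; origin: centre of its underside, z up. Starts sunk in the mould of the same number, its top 9 below the rim, 1.5 free all round, so it cannot be gripped there. One of the three cheeses may be absent (its mould is then empty).
- cheese3: small firm cheese, a pale disc of diameter 62 mm, 45 high, 0.10 to 0.17 kg; origin: centre of its underside, z up. Starts sunk in the mould of the same number, its top 9 below the rim, 1.5 free all round, so it cannot be gripped there. One of the three cheeses may be absent (its mould is then empty).
- post: fixed ejector: upright metal rod of diameter 24 mm, top at 60 above the table, in the middle of a base disc of diameter 100, 10 high. Origin: centre of the base's underside. A mould lowered over it until it stands on the base has its cheese lifted on the rod, 35 proud of the rim and still 10 inside; it stays there by itself.
- mat: fixed grey draining mat, 200 mm (x) by 380 mm (y), 6 thick; origin: centre of its underside, z up, long side along its y. It lies left or right of the post.
- tray (a joint): hinge of the tipping tray: 0 = level (rests on its stand), grows to at most 1.0 rad as the bar end is lifted; falls back level by its own weight (tray 0.5 kg) when let go. Cheeses slide off by about 0.65 rad at the latest.
- tray_mid (a point): point on the upper face of the aluminium tray where the middle cheese goes, 84 mm above the table when level; turns with the tray; x points to the open mouth and the crate, y along the width, z out of the tray. Floor: x -71 to +70, y -131 to +131; walls 14 high at the back and sides, none at the mouth. Room for three cheeses in a row along y, 85 apart.
- tray_bar (a point): middle of the tray's lifting bar: round black bar of diameter 14, 140 long along the tray's y, 120 mm behind tray_mid (in -x), 43 mm of clear gap between it and the tray's back wall (two thin arms join it to the tray 62 mm either side of its middle).
- tray_hinge (a point): point on the tray's hinge axis, middle of its width; the axis runs along the tray's y, 170 mm in front of the bar and 6 mm lower.
- crate: fixed cream plastic crate, open on top, standing below the tray's mouth, which overhangs its near wall: 172 mm (x) by 282 (y), walls 6 thick and 100 high (66 on the tray's side), floor 5 thick. Origin: centre of its underside; x as the tray's x.
- label_roll: bystander: white paper roll with a hole, diameter 90 mm, 55 high, beyond the post; origin: centre of its underside. Leave alone.
- sanitiser: bystander: white plastic bottle with blue cap, diameter 70 mm, 170 high, at the far left; origin: centre of its underside. Leave alone.
- salt_jar: bystander: white jar with a metal lid, diameter 68 mm, 100 high, at the far right; origin: centre of its underside. Leave alone.
Things that resemble listed ones, but are neither listed nor needed, are in the scene too. What is shaped like the mould2 but purple or yellow is not meant.

How it is judged:
On the way, in this order (a step that is already met when the one before it is completed fails the run):
1. every cheese is out of its mould and on the level tipping tray, let go (x of cheese1 in the frame of tray_mid between -0.075 and 0.06 m and y of cheese1 in the frame of tray_mid between -0.135 and 0.135 m and z of cheese1 in the frame of tray_mid between -0.008 and 0.045 m and contact force between the fingers and cheese1 below 0.3 N and x of cheese2 in the frame of tray_mid between -0.075 and 0.06 m and y of cheese2 in the frame of tray_mid between -0.135 and 0.135 m and z of cheese2 in the frame of tray_mid between -0.008 and 0.045 m and contact force between the fingers and cheese2 below 0.3 N and x of cheese3 in the frame of tray_mid between -0.075 and 0.06 m and y of cheese3 in the frame of tray_mid between -0.135 and 0.135 m and z of cheese3 in the frame of tray_mid between -0.008 and 0.045 m and contact force between the fingers and cheese3 below 0.3 N and value of joint tray below 0.06 rad), for 0.2 s.
2. the tray is tipped up (at least 0.3 rad) and every cheese has slid off it into the crate (x of cheese1 in the frame of crate between -0.085 and 0.085 m and y of cheese1 in the frame of crate between -0.14 and 0.14 m and z of cheese1 in the frame of crate between -0.005 and 0.085 m and x of cheese2 in the frame of crate between -0.085 and 0.085 m and y of cheese2 in the frame of crate between -0.14 and 0.14 m and z of cheese2 in the frame of crate between -0.005 and 0.085 m and x of cheese3 in the frame of crate between -0.085 and 0.085 m and y of cheese3 in the frame of crate between -0.14 and 0.14 m and z of cheese3 in the frame of crate between -0.005 and 0.085 m and value of joint tray above 0.3 rad), for 0.1 s.
At the end, for the whole second after the job is handed in: Every cheese lies at rest inside the crate, the tray is back level (within 0.06 rad), and all three moulds stand empty, upright (within 0.15 rad) and at rest on the mat, the middle of each within the mat's outline (x of cheese1 in the frame of crate between -0.085 and 0.085 m and y of cheese1 in the frame of crate between -0.14 and 0.14 m and z of cheese1 in the frame of crate between -0.005 and 0.085 m and x of cheese2 in the frame of crate between -0.085 and 0.085 m and y of cheese2 in the frame of crate between -0.14 and 0.14 m and z of cheese2 in the frame of crate between -0.005 and 0.085 m and x of cheese3 in the frame of crate between -0.085 and 0.085 m and y of cheese3 in the frame of crate between -0.14 and 0.14 m and z of cheese3 in the frame of crate between -0.005 and 0.085 m and x of mould1 in the frame of mat between -0.1 and 0.1 m and y of mould1 in the frame of mat between -0.19 and 0.19 m and z of mould1 in the frame of mat between 0.002 and 0.012 m and angle between each of mould1, mould2, mould3's own z axis and vertical below 0.15 rad and linear speed of each of mould1, mould2, mould3, cheese1, cheese2, cheese3 below 0.03 m/s and x of mould2 in the frame of mat between -0.1 and 0.1 m and y of mould2 in the frame of mat between -0.19 and 0.19 m and z of mould2 in the frame of mat between 0.002 and 0.012 m and x of mould3 in the frame of mat between -0.1 and 0.1 m and y of mould3 in the frame of mat between -0.19 and 0.19 m and z of mould3 in the frame of mat between 0.002 and 0.012 m and value of joint tray below 0.06 rad); the robot touches nothing.
It fails at once if a cheese is taken out of its mould anywhere but on the ejector post (half out of the mould with the cheese's middle more than 30 mm from the post) ((x of cheese1 in the frame of mould1 between -0.012 and 0.012 m and y of cheese1 in the frame of mould1 between -0.012 and 0.012 m and z of cheese1 in the frame of mould1 between 0.02 and 0.04 m and horizontal distance between cheese1 and post above 0.03 m) or (x of cheese2 in the frame of mould2 between -0.012 and 0.012 m and y of cheese2 in the frame of mould2 between -0.012 and 0.012 m and z of cheese2 in the frame of mould2 between 0.02 and 0.04 m and horizontal distance between cheese2 and post above 0.03 m) or (x of cheese3 in the frame of mould3 between -0.012 and 0.012 m and y of cheese3 in the frame of mould3 between -0.012 and 0.012 m and z of cheese3 in the frame of mould3 between 0.02 and 0.04 m and horizontal distance between cheese3 and post above 0.03 m)).
It fails at once if the label roll, the bottle or the jar is moved more than 30 mm (distance of any of label_roll, sanitiser, salt_jar from where it was at the start of the episode above 0.03 m).
Of cheese1, cheese2, cheese3 only 2 to 3 are there at a start; the rules pass over those that are not, and their reading is None.
At some moment in a run one of mould1, mould2, mould3 may be knocked a few centimetres aside while the robot is not near it.
It also fails if it takes over 210 s, if anything falls off the work surface, if the arm or the gripper's body presses on something with over 40 N, if the wrist force passes 120 N, or if a joint passes its speed limit or range.

## Working session

There is one attempt and no reset: what is moved stays moved. The work goes in short steps, Python scripts to look and compute and a tool call to move; the robot and the scene stay as the last step left them, time stands still between calls to the robot, and variables do not carry over. Pictures are saved under pics/ and viewed, about 12 in all and at most 16, crops included, and the job is handed in when it is done.

Besides the shell and the picture viewer there is one more tool, called after "Request:" in YAML: its name, and indented under it one key for each argument. servo_tool: Moves the arm, as the interface text tells. Its arguments: {"type":"object","properties":{"rows":{"type":"array","items":{"type":"array","items":{"type":"array","items":{"type":"number"}}}},"newtons":{"type":"number"}},"required":["rows"]}

```bash
mkdir -p pics; ls
cat > h.py <<'E'
import numpy as np, cv2
from cell import ctrl
def cam(n):
    i=ctrl.camera_info(n); f=192/np.tan(np.radians(i["fovy"])/2); return i,f,np.array(i["extrinsics"])
def proj(n,P):
    i,f,E=cam(n); p=E@np.append(P,1); return [i["cx"]+f*p[0]/-p[2], i["cy"]-f*p[1]/-p[2]]
def ray(n,u,v,z):
    i,f,E=cam(n); R=E[:3,:3]; o=-R.T@E[:3,3]
    d=R.T@np.array([(u-i["cx"])/f,-(v-i["cy"])/f,-1]); return o+d*(z-o[2])/d[2]
def snap(n,name,box=None,s=1.5):
    im=ctrl.get_image(n)
    cv2.imwrite(f"pics/{name}_raw.png",im)
    if box: im=im[box[1]:box[3],box[0]:box[2]]
    cv2.imwrite(f"pics/{name}.png",cv2.resize(im,None,fx=s,fy=s,interpolation=cv2.INTER_CUBIC)); return im
E
python3 - <<'E'
from h import *
for n in("top","scene"):
    i,f,E=cam(n); print(n,i,f); R=E[:3,:3]; print("pos",-R.T@E[:3,3]); snap(n,n+"0")
    for k in["mould1","post","mat","cheese1","tray","tray_bar","crate","label_roll","sanitiser","salt_jar"]:
        print(k,[(round(d["p"],2),[round(b*s,1) for b,s in zip(d["bbox"],(512,384,512,384))]) for d in ctrl.find_in(k,n)[:6]])
print(ctrl.get_state())
E
```

```text
pics
top {'fovy': 51.65942759130317, 'cx': 251.1211253120065, 'cy': 193.40386065893995, 'extrinsics': array([[ 0.0070664 , -0.99964761,  0.02558768, -0.0233666 ],
       [ 0.9957945 ,  0.00937191,  0.09113445, -0.54996258],
       [-0.09134214,  0.02483607,  0.99550981, -1.30119413],
       [ 0.        ,  0.        ,  0.        ,  1.        ]])} 396.6459891362689
pos [0.42896098 0.01411239 1.34606996]
mould1 [(0.82, [163.4, 205.4, 25.7, 38.1]), (0.82, [106.6, 275.5, 30.2, 46.4]), (0.77, [127.0, 203.5, 31.6, 44.0]), (0.7, [181.9, 127.6, 34.1, 35.7]), (0.67, [202.0, 204.1, 25.1, 44.4])]
post [(0.71, [249.8, 186.8, 26.8, 29.8])]
mat [(0.89, [165.7, 206.1, 119.8, 69.4])]
cheese1 [(0.59, [203.0, 195.3, 19.7, 19.4]), (0.58, [162.4, 195.6, 19.8, 19.9])]
tray [(0.95, [332.4, 209.3, 87.7, 63.8])]
tray_bar [(0.73, [332.1, 211.3, 86.8, 69.6]), (0.7, [166.3, 205.7, 121.9, 73.6])]
crate [(0.81, [334.7, 155.3, 94.6, 57.4])]
label_roll [(0.89, [243.4, 123.6, 27.1, 30.5]), (0.22, [331.4, 211.5, 86.0, 67.3])]
sanitiser [(0.68, [79.2, 183.9, 39.2, 23.1])]
salt_jar [(0.91, [412.8, 188.8, 29.4, 14.6]), 
[... 1164 characters left out ...]
 31.6])]
{'clock': 1.1, 'joint_pos': array([-1.38981837e+00,  2.58596807e-01,  1.53500538e+00, -4.79750331e-06,
        1.34798903e+00, -2.02786533e-01]), 'qd': array([-1.27988586e-03, -6.69779849e-04,  7.13435366e-04, -1.03393804e-03,
       -4.22619957e-05, -6.43244174e-04]), 'effort': array([ 5.59790465e-05, -4.45942533e+01, -2.90893757e+01, -6.16145244e-04,
        9.22304134e-04, -4.43964370e-05]), 'eef_pos': array([ 0.20595571, -0.50998837,  0.2483093 ]), 'tool_rot': array([ 8.28979724e-01, -5.59278658e-01, -1.16923539e-06,  2.15015005e-06]), 'ft_force': array([ 0.33346849, -0.39448317, -0.61150572]), 'moment': array([-0.04259106, -0.03267319, -0.0098538 ]), 'width': 0.999509053613349}
```

View both.

Run:
```python
import cv2
im=cv2.imread("pics/top0_raw.png")
cv2.imwrite("pics/topcrop.png",cv2.resize(im[90:280,60:440],None,fx=2.1,fy=2.1,interpolation=cv2.INTER_CUBIC))
```

```text
(no output)
```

View pics/topcrop.png

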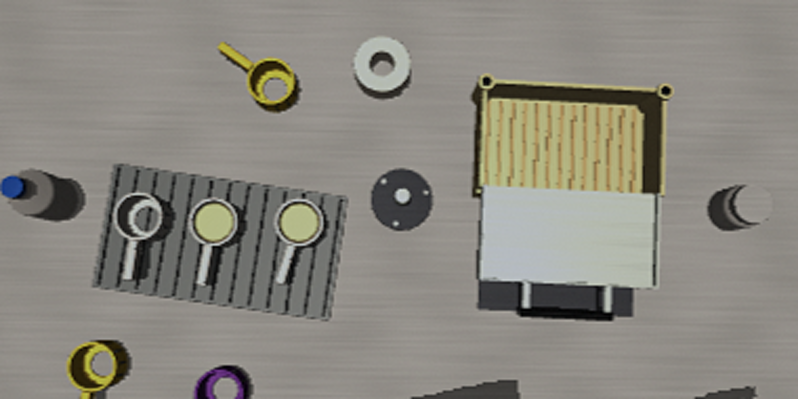

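View pics/scene0.png

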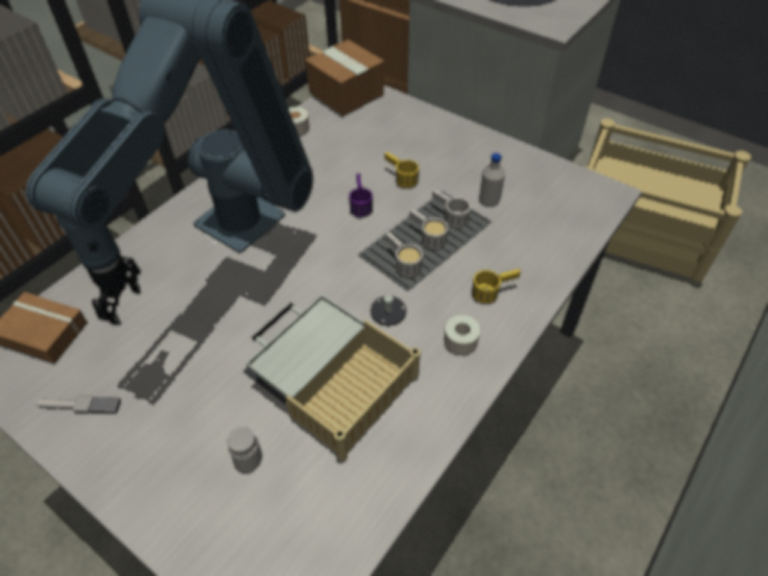

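Top crop: three white moulds on the mat, the left one at crop (138,217) is empty, and cheeses sit at (214,222) and (299,221). The post is at (402,197), the tray at (570,237), its bar at (566,315), and the crate lies beyond the tray. The yellow and purple moulds are decoys. The scene view agrees.

```bash
cat > meas.py <<'E'
from h import *
def moulds(im,verbose=1):
    hsv=cv2.cvtColor(im,cv2.COLOR_BGR2HSV)
    ch=cv2.inRange(hsv,(20,50,120),(40,255,255)); out=[]
    # mat area window
    n,l,s,c=cv2.connectedComponentsWithStats(ch)
    for i in range(1,n):
        if 150<s[i,4]<600 and 100<c[i][0]<330: print("cheesecol",c[i],s[i],ray("top",*c[i],.057).round(4))
E
python3 - <<'E'
from meas import *
im=cv2.imread("pics/top0_raw.png"); moulds(im)
hsv=cv2.cvtColor(im,cv2.COLOR_BGR2HSV)
# lugs: bright low sat pixels inside mat
m=cv2.inRange(hsv,(0,0,150),(180,60,255)); w=np.zeros_like(m); w[182:230,105:222]=1; m*=w
n,l,s,c=cv2.connectedComponentsWithStats(m)
for i in range(1,n):
    if s[i,4]<40: continue
    ys,xs=np.where(l==i); print("white",s[i],c[i].round(1))
    for z,sel in((.071,ys>ys.min()+24),):
        P=np.array([ray("top",x,y,z)[:2] for x,y in zip(xs[sel],ys[sel])]); mu=P.mean(0)
        d=np.linalg.svd(P-mu)[2][0]; d*=np.sign(d[0]); t=(P-mu)@d
        print(" lug mid",mu.round(4),"dir(+x mould) deg",np.degrees(np.arctan2(d[1],d[0])).round(1),"t range",t.min().round(3),t.max().round(3))
# post
g=cv2.cvtColor(im,cv2.COLOR_BGR2GRAY)
w=g[170:205,232:270]; b=(w<75).astype(np.uint8); n,l,s,c=cv2.connectedComponentsWithStats(b); 
for i in range(1,n):
    if s[i,4]>100: print("disc",s[i],c[i],ray("top",232+s[i,0]+s[i,2]/2-.5,170+s[i,1]+s[i,3]/2-.5,.01).round(4))
ys,xs=np.where(w[10:22,10:28]>140); print("rod",xs.mean()+242,ys.mean()+180,ray("top",xs.mean()+242,ys.mean()+180,.06).round(4),len(xs))
# tray/bar corners by hand (crop coords)
def c2(x,y,z): print((x,y),ray("top",60+x/2.1,90+y/2.1,z).round(4))
print("tray corners");[c2(x,y,.09) for x,y in((482,186),(660,194),(480,282),(656,288))]
print("bar ends");[c2(x,y,.09) for x,y in((517,315),(614,316))]
print("crate far");[c2(x,y,.1) for x,y in((478,80),(673,90))]
print("mat");[c2(x,y,.006) for x,y in((117,164),(348,197),(94,287),(330,320))]
# scene bar ends (scene0 is x1.5)
for z in(.07,.08,.09,.1): print(z,ray("scene",253/1.5,337/1.5,z).round(4),ray("scene",293/1.5,305/1.5,z).round(4))
E
```

```text
cheesecol [183.96296296 124.79461279] [163 110  37  30 297] [0.7727 0.2054 0.057 ]
cheesecol [161.52777778 195.3531746 ] [153 187  18  18 252] [0.5382 0.2727 0.057 ]
cheesecol [202.23966942 195.53719008] [194 187  18  18 242] [0.5388 0.1409 0.057 ]
cheesecol [101.89632107 270.42809365] [ 91 253  24  43 299] [0.297  0.4545 0.057 ]
white [114 182  23  41 209] [124.5 198.6]
 lug mid [0.4742 0.3957] dir(+x mould) deg -6.6 t range -0.024 0.025
white [150 184  23  42 134] [158.8 204.9]
 lug mid [0.4681 0.2834] dir(+x mould) deg -9.3 t range -0.026 0.026
white [191 185  23  40 138] [198.9 204.9]
 lug mid [0.4682 0.1617] dir(+x mould) deg -16.9 t range -0.024 0.024
disc [  5   1  29  29 580] [18.69482759 14.8637931 ] [ 0.5802 -0.0186  0.01  ]
rod 251.31428571428572 182.68571428571428 [ 0.5821 -0.0184  0.06  ] 35
tray corners
(482, 186) [ 0.593  -0.1398  0.09  ]
(660, 194) [ 0.5835 -0.413   0.09  ]
(480, 282) [ 0.4471 -0.1365  0.09  ]
(656, 288) [ 0.4401 -0.4039  0.09  ]
bar ends
(517, 315) [ 0.3981 -0.1922  0.09  ]
(614, 316) [ 0.3975 -0.3391  0.09  ]
crate far
(478, 80) [ 0.755  -0.1327  0.1   ]
(673, 90) [ 0.7435 -0.4332  0.1   ]
mat
(117, 164) [0.6336 0.4396 0.006 ]
(348, 197) [0.5838 0.0672 0.006 ]
(94, 287) [0.4359 0.4684 0.006 ]
(330, 320) [0.3862 0.0933 0.006 ]
0.07 [ 0.3857 -0.3251  0.07  ] [ 0.3995 -0.1889  0.07  ]
0.08 [ 0.3919 -0.3293  0.08  ] [ 0.4056 -0.1941  0.08  ]
0.09 [ 0.3981 -0.3335  0.09  ] [ 0.4117 -0.1993  0.09  ]
0.1 [ 0.4044 -0.3377  0.1   ] [ 0.4178 -0.2045  0.1   ]
```

Request:
servo_tool:
  rows:
    - [[-0.0265,-0.0245,0.005,0,0,0,100],[-0.0265,-0.0245,0.005,0,0,0,100],[-0.0265,-0.0245,0.005,0,0,0,100],[-0.0265,-0.0245,0.005,0,0,0,100],[-0.0265,-0.0245,0.005,0,0,0,100],[-0.0265,-0.0245,0.005,0,0,0,100],[-0.0265,-0.0245,0.005,0,0,0,100],[-0.0265,-0.0245,0.005,0,0,0,100],[-0.0265,-0.0245,0.005,0,0,0,100],[-0.0265,-0.0245,0.005,0,0,0,100],[-0.0265,-0.0245,0.005,0,0,0,100],[-0.0265,-0.0245,0.005,0,0,0,100]]
  newtons: 80

```text
clock: 2.1
eef_pos: [0.3598, -0.1035, 0.1884]
tool_rot: [0.829, -0.559, 0.001, -0.0]
ft_force: [1.0, 0.6, 0.3]
width: 0.999
```

Request:
servo_tool:
  rows:
    - [[-0.0265,-0.0245,0.005,0,0,0,80],[-0.0265,-0.0245,0.005,0,0,0,80],[-0.0265,-0.0245,0.005,0,0,0,80],[-0.0265,-0.0245,0.005,0,0,0,80],[-0.0265,-0.0245,0.005,0,0,0,80],[-0.0265,-0.0245,0.005,0,0,0,80],[-0.0265,-0.0245,0.005,0,0,0,80],[-0.0265,-0.0245,0.005,0,0,0,80],[0,0,0,0,0,-0.1233,80],[0,0,0,0,0,-0.1233,80],[0,0,0,0,0,-0.1233,80],[0,0,0,0,0,-0.1233,80]]

```text
clock: 3.1
eef_pos: [0.4618, 0.1655, 0.1482]
tool_rot: [0.942, -0.337, -0.0, 0.0]
ft_force: [1.7, 0.0, 0.6]
width: 0.796
```

Request:
servo_tool:
  rows:
    - [[0,0,0,0,0,-0.1233,60],[0,0,0,0,0,-0.1233,60],[0,0,0,0,0,-0.1233,60],[0,0,0,0,0,-0.1233,60],[0,0,0,0,0,-0.1233,60],[0,0,0,0,0,-0.1233,60],[0,0,0,0,0,-0.1233,60],[0,0,0,0,0,-0.1233,60],[0,0,0,0,0,-0.1233,60],[0,0,0,0,0,-0.1233,60],[0,0,0,0,0,-0.1233,60],[0,0,0,0,0,-0.1233,60]]

```text
clock: 4.1
eef_pos: [0.462, 0.165, 0.1484]
tool_rot: [0.923, 0.386, 0.0, 0.0]
ft_force: [-0.0, 0.7, -0.7]
width: 0.602
```

Request:
servo_tool:
  rows:
    - [[0,0,0,0,0,-0.1233,60],[0,0,0,0,0,-0.1233,60],[0,0,0,0,0,-0.1233,60],[0,0,0,0,0,-0.1233,60],[0,0,0,0,0,0,60],[0,0,0,0,0,0,60]]

```text
clock: 4.6
eef_pos: [0.4619, 0.1649, 0.1484]
tool_rot: [0.803, 0.595, 0.0, 0.0]
ft_force: [0.2, 0.2, 0.8]
width: 0.597
```

Request:
servo_tool:
  rows:
    - [[0,0,0.0188,0,0,0,60],[0,0,0.0188,0,0,0,60],[0,0,0.0188,0,0,0,60],[0,0,0.0188,0,0,0,60],[0,0,0.0188,0,0,0,60],[0,0,0,0,0,0,60],[0,0,0,0,0,0,0],[0,0,0,0,0,0,0],[0,0,0,0,0,0,0],[0,0,0,0,0,0,0],[0,0,0,0,0,0,0],[0,0,0,0,0,0,0]]

```text
clock: 5.6
eef_pos: [0.4628, 0.165, 0.0556]
tool_rot: [0.802, 0.597, 0.001, 0.001]
ft_force: [-1.4, -1.0, 7.5]
width: 0.151
```

```bash
cat > go.py <<'E'
import sys
from h import *
from scipy.spatial.transform import Rotation as R
# go.py x y z [yaw_deg] : delta in tool axes (now), turn about tool z
s=ctrl.get_state(); r=R.from_quat(s["tool_rot"]); a=[float(v) for v in sys.argv[1:]]
X=r.as_matrix()[:,0]; yaw=np.degrees(np.arctan2(X[1],X[0]))
print("t",round(s["clock"],1),"pos",s["eef_pos"].round(4),"yaw",yaw.round(1),"w",round(s["width"],3),"F",np.round(s["ft_force"],1),"j6",s["joint_pos"][5].round(2))
if a:
    d=r.inv().apply(np.array(a[:3])-s["eef_pos"]); print("shift now",d.round(4),"norm",np.linalg.norm(d).round(3))
    if len(a)>3:
        t=-np.radians(a[3]-yaw); print("turn z",t.round(4)); d2=R.from_euler('z',t).inv().apply(d); print("shift after turn",d2.round(4))
E
python3 go.py
```

```text
t 5.6 pos [0.4628 0.165  0.0556] yaw 73.3 w 0.151 F [-1.4 -1.   7.5] j6 -1.16
```

Request:
servo_tool:
  rows:
    - [[0,0,-0.008,0,0,0,0],[0,0,-0.016,0,0,0,0],[0,0,-0.018,0,0,0,0],[0,0,-0.018,0,0,0,0],[0,0,-0.018,0,0,0,0],[0,0,-0.016,0,0,0,0],[0,0,0,0,0,0,0]]

```text
clock: 6.18
eef_pos: [0.4634, 0.1653, 0.1515]
tool_rot: [0.802, 0.597, 0.002, 0.001]
ft_force: [-0.2, 0.4, -2.1]
width: 0.151
```

```bash
python3 go.py 0.5048 0.0055 0.15
```

```text
t 6.2 pos [0.4634 0.1653 0.1515] yaw 73.3 w 0.151 F [-0.2  0.4 -2.1] j6 -1.16
shift now [-0.1411  0.0856  0.0016] norm 0.165
```

Request:
servo_tool:
  rows:
    - [[-0.01,0.006,0,0,0,0,0],[-0.018,0.011,0,0,0,0,0],[-0.02,0.0122,0,0,0,0,0],[-0.02,0.0122,0,0,0,0,0],[-0.02,0.0122,0,0,0,0,0],[-0.02,0.0122,0,0,0,0,0],[-0.018,0.0108,0,0,0,0,0],[-0.0151,0.009,0,0,0,0,0],[0,0,0,0,0,0,0],[0,0,0,0,0,0,0]]

```text
clock: 7.02
eef_pos: [0.5024, 0.0041, 0.1469]
tool_rot: [0.803, 0.596, -0.001, -0.001]
ft_force: [-0.2, -0.2, -3.2]
width: 0.151
```

```bash
python3 - <<'E'
from h import *
snap("top","hover1",(190,110,330,260),4); snap("scene","hover1s",(190,120,330,270),4)
a=cv2.imread("pics/hover1.png");b=cv2.imread("pics/hover1s.png"); cv2.imwrite("pics/h1.png",cv2.resize(np.hstack([a,b]),(800,429)))
P=np.array([.581,-.0185,0])
for z in(.057+.0945,.16): print(proj("top",P+[0,0,z]),proj("scene",P+[0,0,z]))
E
python3 go.py 0.5048 0.0055 0.06
```

```text
[np.float64(252.14543573838964), np.float64(179.49130841527597)] [np.float64(258.25949525246864), np.float64(183.70457761259453)]
[np.float64(252.2248508637358), np.float64(179.13580415713494)] [np.float64(258.25488198954787), np.float64(182.24730767916523)]
t 7.1 pos [0.5022 0.0055 0.1473] yaw 73.3 w 0.152 F [-0.2  0.2 -2. ] j6 -1.49
shift now [0.0008 0.0027 0.0873] norm 0.087
```

View pics/h1.png

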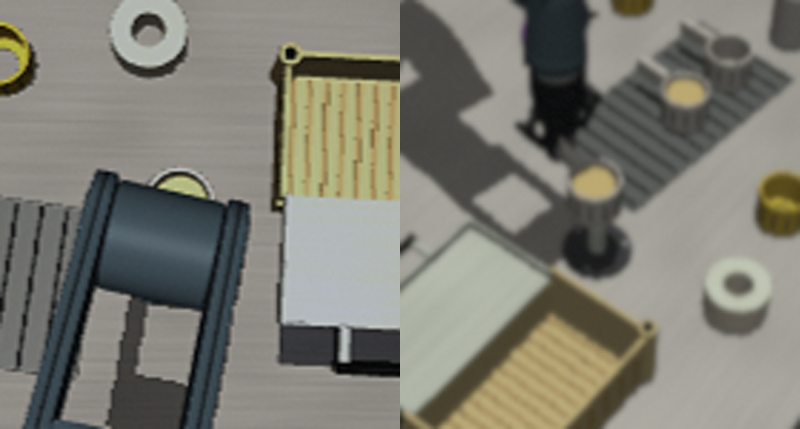

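Scene view shows mould 1 hovering straight above the post, its cheese at about (258,184) against a predicted (258.3,183.8). Lowering now.

Request:
servo_tool:
  rows:
    - [[0.001,0.003,0,0,0,0,0],[0,0,0.01,0,0,0,0],[0,0,0.01,0,0,0,0],[0,0,0.01,0,0,0,0],[0,0,0.01,0,0,0,0],[0,0,0.01,0,0,0,0],[0,0,0.01,0,0,0,0],[0,0,0.01,0,0,0,0],[0,0,0.01,0,0,0,0],[0,0,0.006,0,0,0,0],[0,0,0.002,0,0,0,0],[0,0,0,0,0,0,0]]

```text
clock: 8.12
eef_pos: [0.5063, 0.0053, 0.0602]
tool_rot: [0.802, 0.597, -0.0, -0.0]
ft_force: [0.3, 0.6, -1.4]
width: 0.153
```

```bash
python3 go.py
python3 - <<'E'
from h import *
snap("scene","low1s",(190,120,330,270),4)
E
```

```text
t 8.1 pos [0.5063 0.0053 0.0602] yaw 73.3 w 0.153 F [ 0.3  0.6 -1.4] j6 -1.49
```

View pics/low1s.png

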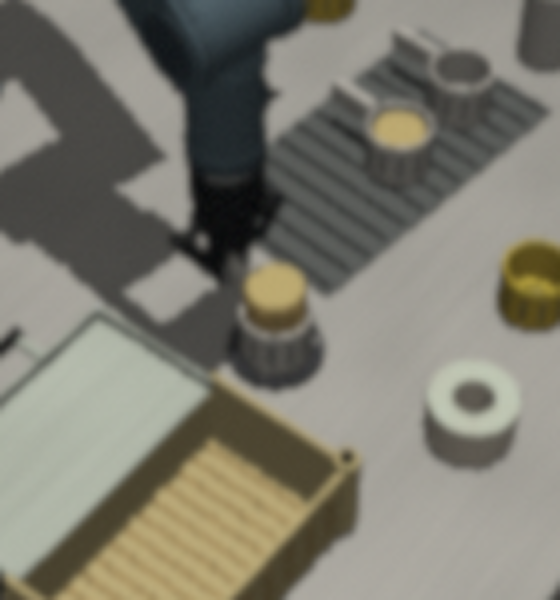

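Request:
servo_tool:
  rows:
    - [[0,0,0.0015,0,0,0,0],[0,0,0,0,0,0,0],[0,0,0,0,0,0,50],[0,0,0,0,0,0,50],[0,0,0,0,0,0,50],[0,0,0,0,0,0,50],[0,0,-0.02,0,0,0,50],[0,0,-0.03,0,0,0,50],[0,0,-0.03,0,0,0,100],[0,0,-0.03,0,0,0,100],[0,0,0,0,0,0,100]]

```text
clock: 9.08
eef_pos: [0.5099, 0.0046, 0.1746]
tool_rot: [0.802, 0.597, 0.004, 0.004]
ft_force: [0.4, 0.2, -0.3]
width: 0.902
```

```bash
python3 go.py 0.582 -0.0187 0.17
python3 - <<'E'
from h import *
print(ray("scene",258.75,192.5,.105))
im=snap("scene","rel1s",(190,120,330,270),4)
E
```

```text
t 9.1 pos [0.5099 0.0046 0.1746] yaw 73.3 w 0.902 F [ 0.4  0.2 -0.3] j6 -1.49
shift now [-0.0016  0.0757  0.0054] norm 0.076
[ 0.58550577 -0.02161624  0.105     ]
```

Request:
servo_tool:
  rows:
    - [[-0.0005,0.015,0,0,0,0,100],[-0.0005,0.022,0,0,0,0,100],[-0.0005,0.022,0,0,0,0,100],[-0.0005,0.018,0,0,0,0,100],[0,0,0,0,0,0,100],[0,0,0.02,0,0,0,100],[0,0,0.02,0,0,0,100],[0,0,0.02,0,0,0,100],[0,0,0.016,0,0,0,100],[0,0,0.0085,0,0,0,100],[0,0,0,0,0,0,100],[0,0,0,0,0,0,100]]

```text
clock: 10.13
eef_pos: [0.5789, -0.0186, 0.0839]
tool_rot: [0.802, 0.597, -0.001, -0.001]
ft_force: [-0.2, 0.0, 1.1]
width: 0.997
```

Request:
servo_tool:
  rows:
    - [[0,0,0,0,0,0,0],[0,0,0,0,0,0,0],[0,0,0,0,0,0,0],[0,0,0,0,0,0,0],[0,0,0,0,0,0,0]]
  newtons: 40

```text
clock: 10.55
eef_pos: [0.5806, -0.0189, 0.0858]
tool_rot: [0.802, 0.597, 0.001, 0.001]
ft_force: [-0.3, 0.3, 6.4]
width: 0.717
```

```bash
python3 go.py
python3 - <<'E'
from h import *
im=snap("scene","grip1s",(190,120,330,270),4)
E
```

```text
t 10.6 pos [ 0.5806 -0.0189  0.0858] yaw 73.3 w 0.717 F [-0.3  0.3  6.4] j6 -1.5
```

View pics/grip1s.png

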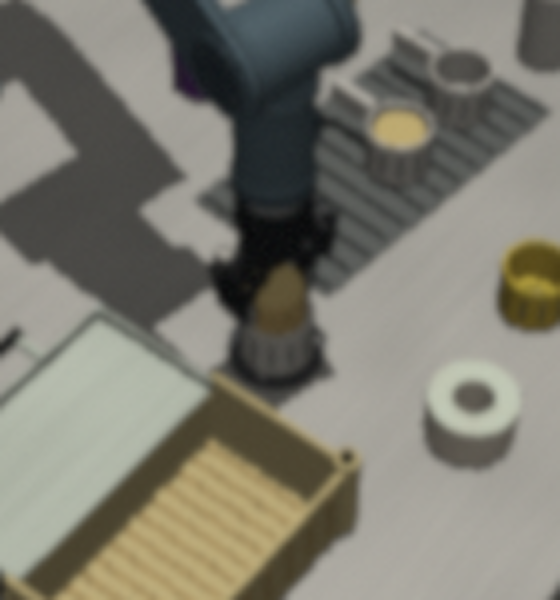

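Request:
servo_tool:
  rows:
    - [[0,0,-0.005,0,0,0,0],[0,0,-0.008,0,0,0,0],[0,0,-0.012,0,0,0,0],[0,0,-0.018,0,0,0,0],[0,0,-0.022,0,0,0,0],[0,0,-0.022,0,0,0,0],[0,0,-0.017,0,0,0,0],[0,0,0,0,0,0,0]]

```text
clock: 11.27
eef_pos: [0.5816, -0.0193, 0.1928]
tool_rot: [0.802, 0.597, 0.002, 0.003]
ft_force: [2.1, -0.7, -1.2]
width: 0.716
```

```bash
python3 go.py 0.5175 -0.217 0.19
python3 - <<'E'
from h import *
im=snap("scene","lift1s",(190,120,330,270),4)
E
```

```text
t 11.3 pos [ 0.5816 -0.0193  0.1928] yaw 73.3 w 0.716 F [ 2.1 -0.7 -1.2] j6 -1.5
shift now [-0.2078 -0.0046  0.0027] norm 0.208
```

View pics/lift1s.png

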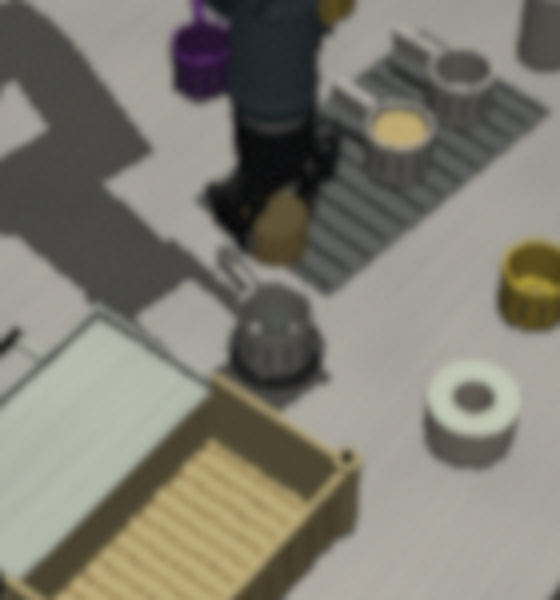

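The cheese is in the gripper (282,228) and the mould stayed on the post base (275,335). Carrying it to the tray.

Request:
servo_tool:
  rows:
    - [[-0.012,0,0,0,0,0,0],[-0.02,0,0,0,0,0,0],[-0.025,-0.001,0,0,0,0,0],[-0.03,-0.001,0,0,0,0,0],[-0.03,-0.001,0,0,0,0,0],[-0.03,-0.001,0,0,0,0,0],[-0.025,0,0,0,0,0,0],[-0.02,0,0,0,0,0,0],[-0.016,0,0,0,0,0,0],[0,0,0,0,0,0,0],[0,0,0,0,0,0,0]]

```text
clock: 12.23
eef_pos: [0.5144, -0.2176, 0.1865]
tool_rot: [0.803, 0.596, -0.001, -0.002]
ft_force: [-0.1, 0.1, -0.8]
width: 0.717
```

```bash
python3 go.py 0.5175 -0.217 0.111
python3 - <<'E'
from h import *
im=snap("scene","ov1s",(150,150,290,300),4); snap("top","ov1t")
print(proj("scene",[.5175,-.217,.165]))
E
```

```text
t 12.2 pos [ 0.5144 -0.2176  0.1865] yaw 73.1 w 0.717 F [-0.1  0.1 -0.8] j6 -1.88
shift now [0.0013 0.003  0.0755] norm 0.076
[np.float64(211.70753434592666), np.float64(207.2245374449005)]
```

View pics/ov1s.png

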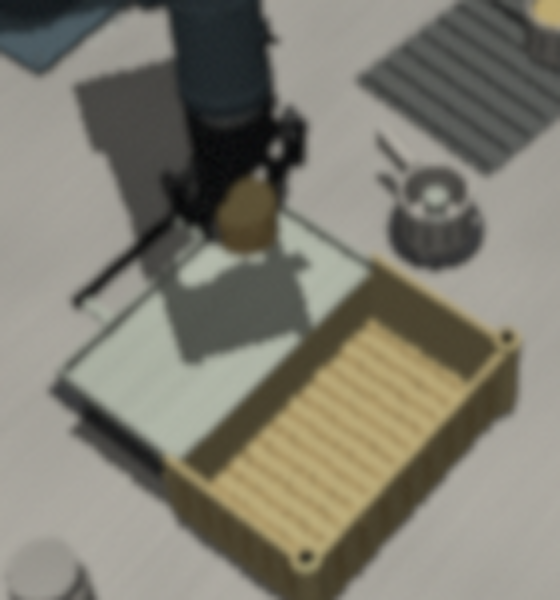

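The cheese hangs over the tray's left part at about (247,215), clear of the back wall. Lowering and releasing.

Request:
servo_tool:
  rows:
    - [[0.001,0.003,0.008,0,0,0,0],[0,0,0.014,0,0,0,0],[0,0,0.014,0,0,0,0],[0,0,0.014,0,0,0,0],[0,0,0.012,0,0,0,0],[0,0,0.008,0,0,0,0],[0,0,0.004,0,0,0,0],[0,0,0.0015,0,0,0,0],[0,0,0,0,0,0,0],[0,0,0,0,0,0,0]]

```text
clock: 13.17
eef_pos: [0.5195, -0.2168, 0.1134]
tool_rot: [0.802, 0.597, 0.0, 0.001]
ft_force: [-0.0, -0.3, -1.0]
width: 0.713
```

Request:
servo_tool:
  rows:
    - [[0,0,0,0,0,0,100],[0,0,0,0,0,0,100],[0,0,0,0,0,0,100],[0,0,0,0,0,0,100],[0,0,-0.02,0,0,0,100],[0,0,-0.03,0,0,0,100],[0,0,-0.025,0,0,0,100],[0,0,0,0,0,0,60]]

```text
clock: 13.83
eef_pos: [0.5217, -0.2185, 0.1935]
tool_rot: [0.802, 0.597, 0.002, 0.005]
ft_force: [1.4, -1.4, 0.7]
width: 0.881
```

```bash
python3 go.py 0.5063 0.0053 0.17 73.3
python3 - <<'E'
from h import *
im=ctrl.get_image("scene"); cv2.imwrite("pics/pl1.png",im)
print([(round(d["p"],2),np.round(np.array(d["bbox"])*[512,384,512,384],1).tolist(),ray("scene",d["bbox"][0]*512,d["bbox"][1]*384,.106).round(3).tolist()) for d in ctrl.find_in("cheese1","scene")[:4]])
print(proj("scene",[.5175,-.217,.106]))
E
```

```text
t 13.8 pos [ 0.5217 -0.2185  0.1935] yaw 73.3 w 0.881 F [ 1.4 -1.4  0.7] j6 -1.87
shift now [ 0.2099 -0.0793  0.0222] norm 0.226
turn z -0.0002
shift after turn [ 0.21   -0.0793  0.0222]
[(0.51, [213.6, 217.6, 16.4, 22.0], [0.521, -0.218, 0.106]), (0.46, [290.8, 152.9, 11.2, 4.6], [0.568, 0.231, 0.106])]
[np.float64(213.0585364442755), np.float64(216.89348353076392)]
```

Request:
servo_tool:
  rows:
    - [[0.012,-0.0045,0,0,0,0,60],[0.02,-0.0075,0,0,0,0,60],[0.025,-0.0095,0,0,0,0,60],[0.03,-0.0115,0,0,0,0,60],[0.03,-0.0115,0,0,0,0,60],[0.03,-0.0115,0,0,0,0,60],[0.025,-0.0095,0,0,0,0,60],[0.02,-0.0075,0,0,0,0,60],[0.018,-0.0063,0,0,0,0,60],[0,0,0,0,0,0,60],[0,0,0,0,0,0,60]]

```text
clock: 14.85
eef_pos: [0.5023, 0.0087, 0.1866]
tool_rot: [0.802, 0.598, -0.001, -0.001]
ft_force: [0.1, -0.6, 0.1]
width: 0.602
```

```bash
python3 go.py 0.5063 0.0053 0.059
```

```text
t 14.8 pos [0.5023 0.0087 0.1866] yaw 73.4 w 0.602 F [ 0.1 -0.6  0.1] j6 -1.49
shift now [-0.0021  0.0052  0.1275] norm 0.128
```

Request:
servo_tool:
  rows:
    - [[-0.002,0.005,0.01,0,0,0,60],[0,0,0.02,0,0,0,60],[0,0,0.025,0,0,0,60],[0,0,0.025,0,0,0,60],[0,0,0.025,0,0,0,60],[0,0,0.016,0,0,0,60],[0,0,0.006,0,0,0,60],[0,0,0,0,0,0,60]]

```text
clock: 15.52
eef_pos: [0.5064, 0.003, 0.0585]
tool_rot: [0.803, 0.596, -0.002, -0.002]
ft_force: [-0.1, -0.4, 0.5]
width: 0.6
```

Request:
servo_tool:
  rows:
    - [[0,0,0,0,0,0,0],[0,0,0,0,0,0,0],[0,0,0,0,0,0,0],[0,0,0,0,0,0,0],[0,0,0,0,0,0,0],[0,0,-0.01,0,0,0,0],[0,0,-0.02,0,0,0,0],[0,0,-0.03,0,0,0,0],[0,0,-0.025,0,0,0,0],[0,0,-0.015,0,0,0,0],[0,0,0,0,0,0,0]]
  newtons: 80

```text
clock: 16.43
eef_pos: [0.5097, 0.0036, 0.1649]
tool_rot: [0.802, 0.597, 0.002, 0.003]
ft_force: [1.6, 0.7, -1.4]
width: 0.146
```

```bash
python3 go.py 0.463 0.165 0.155
```

```text
t 16.4 pos [0.5097 0.0036 0.1649] yaw 73.3 w 0.146 F [ 1.6  0.7 -1.4] j6 -1.49
shift now [ 0.1411 -0.0912  0.0094] norm 0.168
```

Request:
servo_tool:
  rows:
    - [[0.01,-0.0065,0,0,0,0,0],[0.018,-0.0117,0,0,0,0,0],[0.022,-0.0142,0,0,0,0,0],[0.025,-0.0162,0,0,0,0,0],[0.025,-0.0162,0,0,0,0,0],[0.022,-0.0142,0,0,0,0,0],[0.014,-0.009,0,0,0,0,0],[0.005,-0.0032,0,0,0,0,0],[0,0,0,0,0,0,0],[0,0,0,0,0,0,0]]

```text
clock: 17.27
eef_pos: [0.4602, 0.1651, 0.1599]
tool_rot: [0.802, 0.597, -0.001, -0.0]
ft_force: [0.1, -0.1, -0.8]
width: 0.15
```

```bash
python3 go.py 0.463 0.165 0.056
```

```text
t 17.3 pos [0.4602 0.1651 0.1599] yaw 73.3 w 0.15 F [ 0.1 -0.1 -0.8] j6 -1.16
shift now [0.0008 0.0028 0.1039] norm 0.104
```

Request:
servo_tool:
  rows:
    - [[0,0.001,0.01,0,0,0,0],[0,0,0.02,0,0,0,0],[0,0,0.025,0,0,0,0],[0,0,0.02,0,0,0,0],[0,0,0.015,0,0,0,0],[0,0,0.008,0,0,0,0],[0,0,0.004,0,0,0,0],[0,0,0.0015,0,0,0,0],[0,0,0,0,0,0,0],[0,0,0,0,0,0,0]]

```text
clock: 18.1
eef_pos: [0.4626, 0.1642, 0.0581]
tool_rot: [0.803, 0.596, 0.001, 0.0]
ft_force: [-3.4, -0.7, 4.7]
width: 0.147
```

Request:
servo_tool:
  rows:
    - [[0,0,0,0,0,0,60],[0,0,0,0,0,0,60],[0,0,0,0,0,0,60],[0,0,0,0,0,0,60],[0,0,-0.02,0,0,0,60],[0,0,-0.03,0,0,0,60],[0,0,-0.03,0,0,0,60],[0,0,-0.015,0,0,0,60],[0,0,0,0,0,0,60]]

```text
clock: 18.85
eef_pos: [0.4645, 0.1652, 0.1561]
tool_rot: [0.802, 0.597, 0.003, 0.002]
ft_force: [0.1, 0.2, 0.2]
width: 0.6
```

```bash
python3 - <<'E'
from meas import *
a=snap("top","mid_t"); 
moulds(a)
snap("scene","mid_s",(150,80,370,300),2)
hsv=cv2.cvtColor(a,cv2.COLOR_BGR2HSV)
m=cv2.inRange(hsv,(0,0,150),(180,60,255)); w=np.zeros_like(m); w[182:235,105:222]=1; m*=w
n,l,s,c=cv2.connectedComponentsWithStats(m); print(s[1:][s[1:,4]>40].tolist())
t=a[90:280,60:440]; b=cv2.imread("pics/mid_s.png")
cv2.imwrite("pics/mid.png",np.hstack([cv2.resize(t[:, :200],(420,400)),cv2.resize(b,(380,400))]))
E
python3 go.py 0.459 0.2855 0.15 81
```

```text
cheesecol [184.06802721 124.7585034 ] [163 110  37  30 294] [0.7728 0.2051 0.057 ]
cheesecol [315.93862816 200.3898917 ] [307 191  19  19 277] [ 0.5263 -0.2304  0.057 ]
cheesecol [101.82119205 270.49668874] [ 91 253  24  43 302] [0.2968 0.4547 0.057 ]
[[114, 182, 23, 41, 210], [193, 185, 20, 20, 111], [112, 229, 23, 5, 62]]
t 18.9 pos [0.4622 0.1649 0.1526] yaw 73.3 w 0.598 F [-0.1  0.4 -0.8] j6 -1.16
shift now [ 0.1146 -0.0378  0.0026] norm 0.121
turn z -0.1346
shift after turn [ 0.1186 -0.022   0.0026]
```

View pics/mid.png

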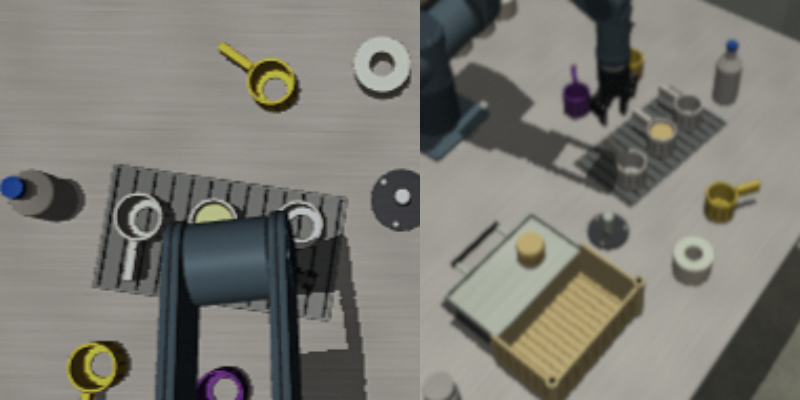

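Mould 1 stands empty on the mat at (303,222), the cheese is on the tray at (530,247), and the middle mould hasn't moved. Next is the middle mould.

Request:
servo_tool:
  rows:
    - [[0,0,0,0,0,-0.0673,60],[0,0,0,0,0,-0.0673,60],[0.012,-0.0022,0,0,0,0,60],[0.02,-0.0037,0,0,0,0,60],[0.025,-0.0046,0,0,0,0,60],[0.025,-0.0046,0,0,0,0,60],[0.02,-0.0037,0,0,0,0,60],[0.012,-0.0022,0,0,0,0,60],[0.0046,-0.001,0,0,0,0,60],[0,0,0,0,0,0,60],[0,0,0,0,0,0,60]]

```text
clock: 19.87
eef_pos: [0.4584, 0.2847, 0.1516]
tool_rot: [0.76, 0.65, -0.001, -0.0]
ft_force: [0.0, 0.2, -0.2]
width: 0.597
```

```bash
python3 go.py 0.459 0.2855 0.054 81
python3 - <<'E'
from h import *
im=snap("scene","a"); print([(round(d["p"],2),ray("scene",d["bbox"][0]*512,d["bbox"][1]*384,.055).round(3).tolist()) for d in ctrl.find_in("cheese1","scene")[:4]])
E
```

```text
t 19.9 pos [0.4584 0.2847 0.1516] yaw 81.0 w 0.597 F [ 0.   0.2 -0.2] j6 -1.06
shift now [0.001  0.0006 0.0976] norm 0.098
turn z 0.0002
shift after turn [0.001  0.0006 0.0976]
[(0.54, [0.535, 0.28, 0.055]), (0.53, [0.492, -0.186, 0.055])]
```

Request:
servo_tool:
  rows:
    - [[0.001,0.0006,0.0176,0,0,0,60],[0,0,0.025,0,0,0,60],[0,0,0.025,0,0,0,60],[0,0,0.02,0,0,0,60],[0,0,0.009,0,0,0,60],[0,0,0,0,0,0,60],[0,0,0,0,0,0,0],[0,0,0,0,0,0,0],[0,0,0,0,0,0,0],[0,0,0,0,0,0,0],[0,0,0,0,0,0,0],[0,0,0,0,0,0,0]]

```text
clock: 20.97
eef_pos: [0.4606, 0.2865, 0.0573]
tool_rot: [0.76, 0.649, 0.001, 0.001]
ft_force: [-0.8, -1.7, 6.3]
width: 0.153
```

Request:
servo_tool:
  rows:
    - [[0,0,-0.008,0,0,0,0],[0,0,-0.016,0,0,0,0],[0,0,-0.018,0,0,0,0],[0,0,-0.018,0,0,0,0],[0,0,-0.018,0,0,0,0],[0,0,-0.018,0,0,0,0],[0,0,-0.012,0,0,0,0],[0,0,0,0,0,0,0],[0,0,0,0,0,0,0]]

```text
clock: 21.72
eef_pos: [0.4593, 0.2864, 0.1641]
tool_rot: [0.76, 0.649, 0.0, -0.0]
ft_force: [-0.7, 0.2, -4.0]
width: 0.147
```

```bash
python3 go.py 0.503 -0.0055 0.155
```

```text
t 21.7 pos [0.4593 0.2864 0.1641] yaw 81.0 w 0.147 F [-0.7  0.2 -4. ] j6 -1.06
shift now [-0.2815  0.0888  0.009 ] norm 0.295
```

Request:
servo_tool:
  rows:
    - [[-0.012,0.0038,0,0,0,0,0],[-0.022,0.007,0,0,0,0,0],[-0.03,0.0095,0,0,0,0,0],[-0.032,0.0101,0,0,0,0,0],[-0.032,0.0101,0,0,0,0,0],[-0.032,0.0101,0,0,0,0,0],[-0.032,0.0101,0,0,0,0,0],[-0.032,0.0101,0,0,0,0,0],[-0.027,0.0085,0,0,0,0,0],[-0.018,0.0057,0,0,0,0,0],[-0.0095,0.003,0,0,0,0,0],[-0.003,0.001,0,0,0,0,0]]

```text
clock: 22.72
eef_pos: [0.5027, -0.0075, 0.1626]
tool_rot: [0.761, 0.648, -0.001, -0.001]
ft_force: [-0.3, -0.3, -3.3]
width: 0.151
```

Request:
servo_tool:
  rows:
    - [[0,0,0,0,0,0,0],[0,0,0,0,0,0,0],[0,0,0,0,0,0,0]]

```text
clock: 22.97
eef_pos: [0.5029, -0.0044, 0.1634]
tool_rot: [0.76, 0.65, -0.0, -0.001]
ft_force: [0.2, 0.0, -3.4]
width: 0.152
```

```bash
python3 go.py 0.504 -0.0052 0.061
python3 - <<'E'
from h import *
im=snap("scene","hv2",(190,120,330,270),4)
print([(round(d["p"],2),(np.array(d["bbox"])*[512,384,512,384]).round(1).tolist()) for d in ctrl.find_in("cheese1","scene")[:4]], proj("scene",[.5815,-.0187,.16]))
hsv=cv2.cvtColor(im,cv2.COLOR_BGR2HSV); m=cv2.inRange(hsv,(15,60,150),(30,255,255))[40:90,40:90]
ys,xs=np.where(m); print(xs.mean()+230,ys.mean()+160,len(xs))
E
```

```text
t 23.0 pos [ 0.5029 -0.0044  0.1634] yaw 81.1 w 0.152 F [ 0.2  0.  -3.4] j6 -1.65
shift now [-0.0007  0.0013  0.1024] norm 0.102
[(0.8, [214.1, 216.8, 18.7, 20.5])] [np.float64(258.3303997570134), np.float64(182.33802204068834)]
258.5365853658537 181.22764227642276 123
```

Request:
servo_tool:
  rows:
    - [[-0.0005,0.001,0.01,0,0,0,0],[0,0,0.01,0,0,0,0],[0,0,0.01,0,0,0,0],[0,0,0.01,0,0,0,0],[0,0,0.01,0,0,0,0],[0,0,0.01,0,0,0,0],[0,0,0.01,0,0,0,0],[0,0,0.01,0,0,0,0],[0,0,0.01,0,0,0,0],[0,0,0.009,0,0,0,0],[0,0,0.0045,0,0,0,0],[0,0,0,0,0,0,0]]

```text
clock: 24.07
eef_pos: [0.5038, -0.0064, 0.0604]
tool_rot: [0.76, 0.649, -0.0, -0.0]
ft_force: [-0.5, 1.1, -0.8]
width: 0.151
```

```bash
python3 go.py 0.504 -0.0052 0.061
python3 - <<'E'
from h import *
im=snap("scene","lw2",(190,120,330,270),4)
hsv=cv2.cvtColor(im,cv2.COLOR_BGR2HSV); m=cv2.inRange(hsv,(15,60,150),(30,255,255))[40:90,40:90]
ys,xs=np.where(m); u,v=xs.mean()+230,ys.mean()+160; print(u,v,len(xs),ray("scene",u,v,.105),proj("scene",[.5815,-.0187,.105]))
E
```

```text
t 24.1 pos [ 0.5038 -0.0064  0.0604] yaw 81.0 w 0.151 F [-0.5  1.1 -0.8] j6 -1.65
shift now [ 0.0012 -0.     -0.0006] norm 0.001
258.5 191.11290322580646 124 [ 0.58060126 -0.01652046  0.105     ] [np.float64(258.35771751573145), np.float64(191.5659940066892)]
```

View pics/lw2.png

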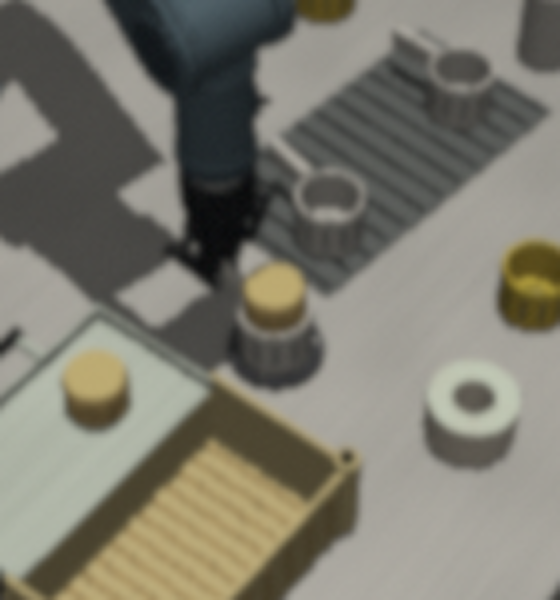

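The second cheese stands proud on the post (275,292). Releasing the mould and going for the cheese.

Request:
servo_tool:
  rows:
    - [[0,0,0.001,0,0,0,0],[0,0,0,0,0,0,50],[0,0,0,0,0,0,50],[0,0,0,0,0,0,50],[0,0,0,0,0,0,50],[0,0,-0.02,0,0,0,50],[0,0,-0.03,0,0,0,50],[0,0,-0.03,0,0,0,100],[0,0,-0.03,0,0,0,100],[0,0,0,0,0,0,100],[0,0,0,0,0,0,100]]

```text
clock: 25.03
eef_pos: [0.5056, -0.0066, 0.171]
tool_rot: [0.76, 0.649, 0.001, 0.002]
ft_force: [-0.3, 0.1, -0.3]
width: 1.001
```

```bash
python3 go.py 0.5812 -0.0190 0.088
```

```text
t 25.0 pos [ 0.5056 -0.0066  0.171 ] yaw 81.0 w 1.001 F [-0.3  0.1 -0.3] j6 -1.65
shift now [-0.0004  0.0762  0.0834] norm 0.113
```

Request:
servo_tool:
  rows:
    - [[0,0.015,0,0,0,0,100],[0,0.022,0,0,0,0,100],[0,0.022,0,0,0,0,100],[0,0.0172,0,0,0,0,100],[0,0,0,0,0,0,100],[0,0,0.02,0,0,0,100],[0,0,0.02,0,0,0,100],[0,0,0.02,0,0,0,100],[0,0,0.014,0,0,0,100],[0,0,0.007,0,0,0,100],[0,0,0,0,0,0,100],[0,0,0,0,0,0,100]]

```text
clock: 26.03
eef_pos: [0.5788, -0.0181, 0.0877]
tool_rot: [0.76, 0.649, -0.001, -0.001]
ft_force: [0.0, 0.1, 0.1]
width: 1.0
```

Request:
servo_tool:
  rows:
    - [[0,0,0,0,0,0,0],[0,0,0,0,0,0,0],[0,0,0,0,0,0,0],[0,0,0,0,0,0,0],[0,0,0,0,0,0,0],[0,0,0,0,0,0,0]]
  newtons: 40

```text
clock: 26.53
eef_pos: [0.5805, -0.0184, 0.0896]
tool_rot: [0.76, 0.649, 0.001, 0.001]
ft_force: [-0.1, 0.0, 6.0]
width: 0.713
```

Request:
servo_tool:
  rows:
    - [[0,0,-0.005,0,0,0,0],[0,0,-0.008,0,0,0,0],[0,0,-0.012,0,0,0,0],[0,0,-0.018,0,0,0,0],[0,0,-0.022,0,0,0,0],[0,0,-0.022,0,0,0,0],[0,0,-0.017,0,0,0,0],[0,0,0,0,0,0,0]]

```text
clock: 27.2
eef_pos: [0.5815, -0.0186, 0.1966]
tool_rot: [0.76, 0.649, 0.002, 0.003]
ft_force: [1.2, 0.1, -1.0]
width: 0.717
```

```bash
python3 go.py 0.515 -0.325 0.19
python3 - <<'E'
from h import *
im=snap("scene","lf2",(150,120,330,270),4)
E
```

```text
t 27.2 pos [ 0.5815 -0.0186  0.1966] yaw 81.0 w 0.717 F [ 1.2  0.1 -1. ] j6 -1.64
shift now [-0.313  -0.0178  0.0066] norm 0.314
```

View pics/lf2.png

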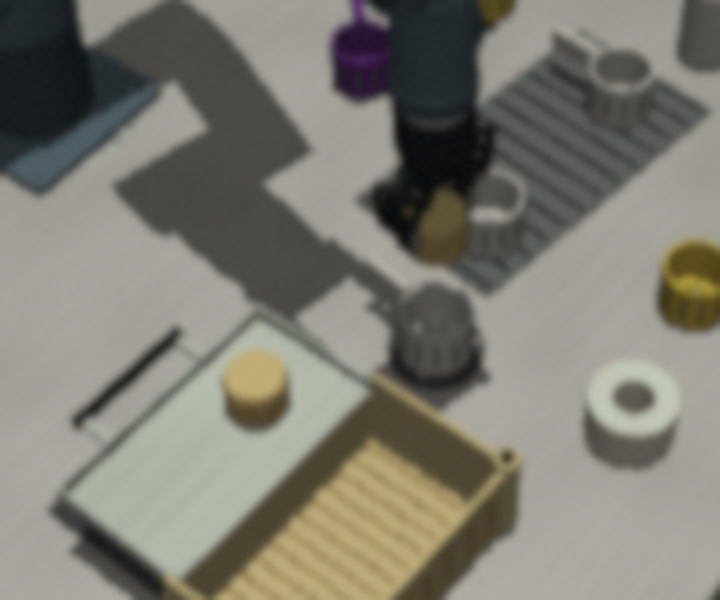

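Cheese 2 is held at (443,228) and its mould stayed on the base. Carrying it to the other side of the tray.

Request:
servo_tool:
  rows:
    - [[-0.012,-0.0007,0,0,0,0,0],[-0.02,-0.0011,0,0,0,0,0],[-0.03,-0.0017,0,0,0,0,0],[-0.035,-0.002,0,0,0,0,0],[-0.035,-0.002,0,0,0,0,0],[-0.035,-0.002,0,0,0,0,0],[-0.035,-0.002,0,0,0,0,0],[-0.035,-0.002,0,0,0,0,0],[-0.03,-0.0017,0,0,0,0,0],[-0.025,-0.0014,0,0,0,0,0],[-0.015,-0.0008,0,0,0,0,0],[-0.006,-0.0004,0,0,0,0,0]]

```text
clock: 28.25
eef_pos: [0.5112, -0.3269, 0.1904]
tool_rot: [0.761, 0.648, -0.0, -0.001]
ft_force: [0.2, 0.1, -1.8]
width: 0.714
```

Request:
servo_tool:
  rows:
    - [[0,0,0,0,0,0,0],[0,0,0,0,0,0,0]]

```text
clock: 28.42
eef_pos: [0.5127, -0.3236, 0.1914]
tool_rot: [0.76, 0.649, 0.0, -0.001]
ft_force: [0.9, 0.4, -2.1]
width: 0.713
```

```bash
python3 go.py 0.515 -0.325 0.114
```

```text
t 28.4 pos [ 0.5127 -0.3236  0.1914] yaw 81.0 w 0.713 F [ 0.9  0.4 -2.1] j6 -2.16
shift now [-0.0012  0.0026  0.0774] norm 0.077
```

Request:
servo_tool:
  rows:
    - [[-0.001,0.002,0.01,0,0,0,0],[0,0,0.014,0,0,0,0],[0,0,0.014,0,0,0,0],[0,0,0.014,0,0,0,0],[0,0,0.012,0,0,0,0],[0,0,0.008,0,0,0,0],[0,0,0.005,0,0,0,0],[0,0,0.002,0,0,0,0],[0,0,0,0,0,0,0],[0,0,0,0,0,0,0]]

```text
clock: 29.25
eef_pos: [0.5153, -0.3255, 0.1136]
tool_rot: [0.76, 0.65, 0.0, 0.001]
ft_force: [-0.2, 1.0, -0.0]
width: 0.711
```

Request:
servo_tool:
  rows:
    - [[0,0,0,0,0,0,100],[0,0,0,0,0,0,100],[0,0,0,0,0,0,100],[0,0,0,0,0,0,100],[0,0,-0.02,0,0,0,100],[0,0,-0.03,0,0,0,100],[0,0,-0.025,0,0,0,100],[0,0,0,0,0,0,60],[0,0,0,0,0,0,60]]

```text
clock: 30.0
eef_pos: [0.5156, -0.3268, 0.1903]
tool_rot: [0.76, 0.649, 0.0, 0.002]
ft_force: [0.1, 0.1, -0.7]
width: 0.747
```

```bash
python3 go.py 0.5045 -0.0060 0.060
python3 - <<'E'
from h import *
im=ctrl.get_image("scene"); hsv=cv2.cvtColor(im,cv2.COLOR_BGR2HSV); m=cv2.inRange(hsv,(15,60,130),(30,255,255))
print([(round(d["p"],2),ray("scene",d["bbox"][0]*512,d["bbox"][1]*384,.106).round(3).tolist()) for d in ctrl.find_in("cheese1","scene")[:4]])
E
```

```text
t 30.0 pos [ 0.5156 -0.3268  0.1903] yaw 81.0 w 0.747 F [ 0.1  0.1 -0.7] j6 -2.16
shift now [ 0.3154 -0.0617  0.1293] norm 0.346
[(0.72, [0.515, -0.323, 0.106]), (0.67, [0.524, -0.219, 0.106])]
```

Both cheeses are on the tray. Back to mould 2 on the post to return it to the mat.

Request:
servo_tool:
  rows:
    - [[0.012,-0.0023,0,0,0,0,60],[0.02,-0.0039,0,0,0,0,60],[0.03,-0.0059,0,0,0,0,60],[0.035,-0.0069,0,0,0,0,60],[0.035,-0.0069,0,0,0,0,60],[0.035,-0.0069,0,0,0,0,60],[0.035,-0.0069,0,0,0,0,60],[0.035,-0.0069,0,0,0,0,60],[0.03,-0.0059,0,0,0,0,60],[0.025,-0.0049,0,0,0,0,60],[0.016,-0.0031,0,0,0,0,60],[0.007,-0.0014,0,0,0,0,60]]

```text
clock: 31.1
eef_pos: [0.5013, -0.0019, 0.1871]
tool_rot: [0.76, 0.65, -0.001, -0.001]
ft_force: [-0.7, 0.5, 0.1]
width: 0.597
```

Request:
servo_tool:
  rows:
    - [[0,0,0,0,0,0,60],[0,0,0,0,0,0,60]]

```text
clock: 31.27
eef_pos: [0.5025, -0.005, 0.1877]
tool_rot: [0.76, 0.65, -0.0, -0.0]
ft_force: [0.2, 0.2, -0.5]
width: 0.596
```

```bash
python3 go.py 0.5045 -0.0060 0.060
```

```text
t 31.3 pos [ 0.5025 -0.005   0.1877] yaw 81.1 w 0.596 F [ 0.2  0.2 -0.5] j6 -1.65
shift now [-0.0006  0.0022  0.1277] norm 0.128
```

Request:
servo_tool:
  rows:
    - [[-0.0006,0.002,0.01,0,0,0,60],[0,0,0.02,0,0,0,60],[0,0,0.025,0,0,0,60],[0,0,0.025,0,0,0,60],[0,0,0.025,0,0,0,60],[0,0,0.016,0,0,0,60],[0,0,0.0065,0,0,0,60],[0,0,0,0,0,0,60]]

```text
clock: 31.93
eef_pos: [0.5035, -0.0068, 0.0585]
tool_rot: [0.761, 0.649, -0.001, -0.002]
ft_force: [-1.0, 0.4, 0.4]
width: 0.603
```

Request:
servo_tool:
  rows:
    - [[0,0,0,0,0,0,0],[0,0,0,0,0,0,0],[0,0,0,0,0,0,0],[0,0,0,0,0,0,0],[0,0,0,0,0,0,0],[0,0,-0.01,0,0,0,0],[0,0,-0.02,0,0,0,0],[0,0,-0.03,0,0,0,0],[0,0,-0.03,0,0,0,0],[0,0,-0.02,0,0,0,0],[0,0,0,0,0,0,0]]
  newtons: 80

```text
clock: 32.85
eef_pos: [0.5073, -0.0063, 0.1759]
tool_rot: [0.76, 0.65, 0.003, 0.003]
ft_force: [1.3, 0.2, -1.0]
width: 0.15
```

```bash
python3 go.py 0.4605 0.2865 0.165
python3 - <<'E'
from h import *
im=snap("scene","m2",(190,80,370,230),4)
E
```

```text
t 32.9 pos [ 0.5073 -0.0063  0.1759] yaw 81.0 w 0.15 F [ 1.3  0.2 -1. ] j6 -1.65
shift now [ 0.2819 -0.092   0.0099] norm 0.297
```

View pics/m2.png

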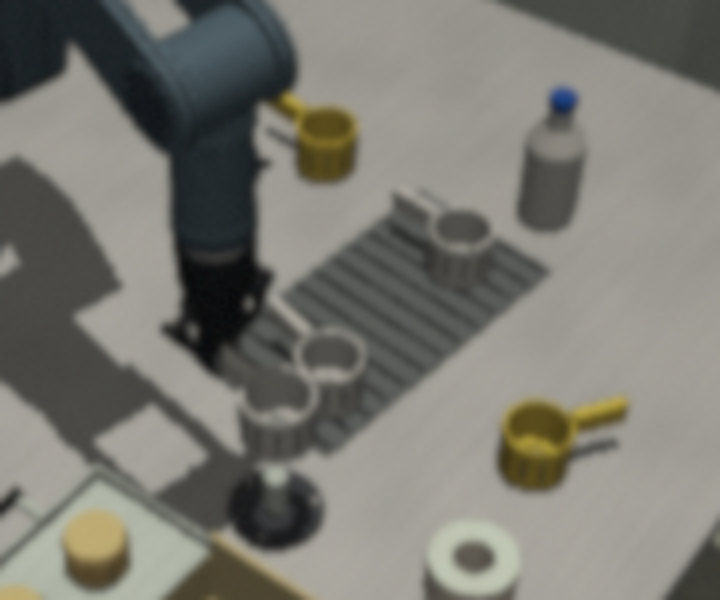

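The empty mould 2 hangs at (278,405), clear of the post, and the other two stand on the mat. Back to its place on the mat.

Request:
servo_tool:
  rows:
    - [[0.012,-0.0039,0,0,0,0,0],[0.022,-0.0072,0,0,0,0,0],[0.03,-0.0098,0,0,0,0,0],[0.032,-0.0104,0,0,0,0,0],[0.032,-0.0104,0,0,0,0,0],[0.032,-0.0104,0,0,0,0,0],[0.032,-0.0104,0,0,0,0,0],[0.032,-0.0104,0,0,0,0,0],[0.027,-0.0088,0,0,0,0,0],[0.018,-0.0059,0,0,0,0,0],[0.009,-0.0029,0,0,0,0,0],[0.003,-0.001,0,0,0,0,0]]

```text
clock: 33.9
eef_pos: [0.4566, 0.2873, 0.1691]
tool_rot: [0.76, 0.65, -0.001, -0.001]
ft_force: [-0.2, -0.6, -0.7]
width: 0.154
```

Request:
servo_tool:
  rows:
    - [[0,0,0,0,0,0,0],[0,0,0,0,0,0,0],[0,0,0,0,0,0,0]]

```text
clock: 34.15
eef_pos: [0.4586, 0.2847, 0.1704]
tool_rot: [0.761, 0.649, -0.0, 0.0]
ft_force: [-0.3, -0.7, -1.4]
width: 0.154
```

```bash
python3 go.py 0.4605 0.2865 0.0575
```

```text
t 34.1 pos [0.4586 0.2847 0.1704] yaw 80.9 w 0.154 F [-0.3 -0.7 -1.4] j6 -1.06
shift now [0.0022 0.0017 0.1129] norm 0.113
```

Request:
servo_tool:
  rows:
    - [[0.002,0.0015,0.01,0,0,0,0],[0,0,0.02,0,0,0,0],[0,0,0.025,0,0,0,0],[0,0,0.025,0,0,0,0],[0,0,0.015,0,0,0,0],[0,0,0.01,0,0,0,0],[0,0,0.005,0,0,0,0],[0,0,0.002,0,0,0,0],[0,0,0,0,0,0,0],[0,0,0,0,0,0,0]]

```text
clock: 34.98
eef_pos: [0.4611, 0.2878, 0.0596]
tool_rot: [0.761, 0.649, 0.001, 0.0]
ft_force: [0.2, 0.4, -1.3]
width: 0.154
```

Request:
servo_tool:
  rows:
    - [[0,0,0,0,0,0,60],[0,0,0,0,0,0,60],[0,0,0,0,0,0,60],[0,0,0,0,0,0,60],[0,0,-0.02,0,0,0,60],[0,0,-0.03,0,0,0,60],[0,0,-0.03,0,0,0,60],[0,0,-0.03,0,0,0,60],[0,0,-0.03,0,0,0,45],[0,0,0,0,0,0,45]]

```text
clock: 35.82
eef_pos: [0.4635, 0.289, 0.2055]
tool_rot: [0.76, 0.65, 0.006, 0.002]
ft_force: [0.9, 1.3, -0.2]
width: 0.45
```

Request:
servo_tool:
  rows:
    - [[0,0,0,0,0,0.12,45],[0,0,0,0,0,0.12,45],[0,0,0,0,0,0.12,45],[0,0,0,0,0,0.12,45],[0,0,0,0,0,0.12,45],[0,0,0,0,0,0.12,45],[0,0,0,0,0,0.12,45],[0,0,0,0,0,0.12,45],[0,0,0,0,0,0.12,45],[0,0,0,0,0,0.12,45],[0,0,0,0,0,0.12,45],[0,0,0,0,0,0.12,45]]

```text
clock: 36.82
eef_pos: [0.4601, 0.2876, 0.1985]
tool_rot: [1.0, -0.016, -0.0, 0.0]
ft_force: [-0.6, 0.5, 0.1]
width: 0.45
```

```bash
python3 go.py 0.397 -0.267 0.18 -1.6
python3 - <<'E'
from h import *
a=snap("top","end1",None,1.5)
im=a; g=cv2.cvtColor(im,cv2.COLOR_BGR2GRAY)
w=g[228:252,295:365]; b=(w<45).astype(np.uint8); n,l,s,c=cv2.connectedComponentsWithStats(b)
for i in range(1,n):
    if s[i,4]>40:
        print(s[i],c[i]+[295,228]);
        for z in(.08,.09): print(ray("top",*(c[i]+[295,228]),z).round(4))
t=cv2.resize(a[90:280,60:440],None,fx=2.1,fy=2.1,interpolation=cv2.INTER_CUBIC); cv2.imwrite("pics/end1c.png",t)
E
```

```text
t 36.8 pos [0.4601 0.2876 0.1985] yaw -1.8 w 0.45 F [-0.6  0.5  0.1] j6 0.39
shift now [-0.0452  0.5563  0.0185] norm 0.558
turn z -0.0043
shift after turn [-0.0476  0.5561  0.0185]
[ 11   0  47  15 238] [329.21008403 237.8487395 ]
[ 0.4051 -0.2676  0.08  ]
[ 0.4053 -0.2654  0.09  ]
```

View pics/end1c.png

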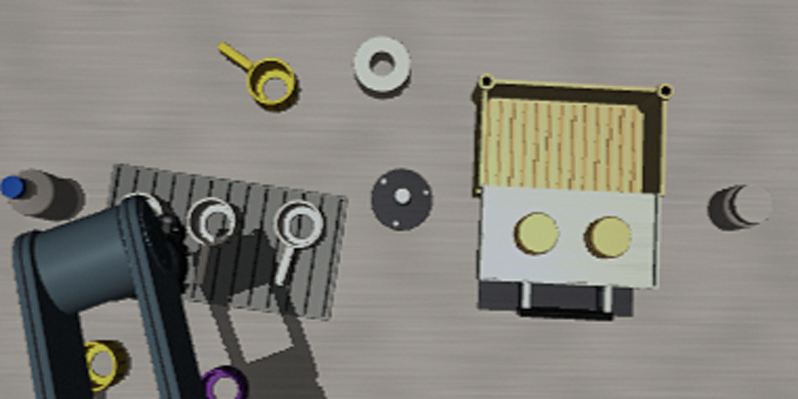

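The view shows both cheeses on the level tray at crop (537,233) and (608,237), the moulds on the mat, and the bar centred at (566,315). Moving to the bar.

Request:
servo_tool:
  rows:
    - [[-0.001,0.015,0,0,0,0,45],[-0.0025,0.028,0,0,0,0,45],[-0.0035,0.036,0,0,0,0,45],[-0.0035,0.038,0,0,0,0,45],[-0.0035,0.038,0,0,0,0,45],[-0.0035,0.038,0,0,0,0,45],[-0.0035,0.038,0,0,0,0,45],[-0.0035,0.038,0,0,0,0,45],[-0.0035,0.038,0,0,0,0,45],[-0.0035,0.038,0,0,0,0,45],[-0.0035,0.038,0,0,0,0,45],[-0.0035,0.038,0,0,0,0,45]]

```text
clock: 37.87
eef_pos: [0.41, -0.134, 0.1988]
tool_rot: [1.0, -0.012, 0.0, 0.0]
ft_force: [-0.0, -0.6, 0.5]
width: 0.451
```

Request:
servo_tool:
  rows:
    - [[-0.0025,0.038,0,0,0,0,45],[-0.0025,0.036,0,0,0,0,45],[-0.0015,0.028,0,0,0,0,45],[-0.001,0.019,0,0,0,0,45],[-0.0005,0.01,0,0,0,0,45],[0,0,0,0,0,0,45],[0,0,0,0,0,0,45],[0,0,0,0,0,0,45]]

```text
clock: 38.53
eef_pos: [0.3991, -0.2616, 0.1985]
tool_rot: [1.0, -0.012, -0.0, -0.001]
ft_force: [-0.5, 0.6, 0.0]
width: 0.45
```

```bash
python3 go.py 0.398 -0.267 0.082 -1.6
python3 - <<'E'
from h import *
snap("scene","bar",(110,150,250,280),4)
E
```

```text
t 38.5 pos [ 0.3991 -0.2616  0.1985] yaw -1.4 w 0.45 F [-0.5  0.6  0. ] j6 -0.79
shift now [-0.001   0.0056  0.1165] norm 0.117
turn z 0.0031
shift after turn [-0.0009  0.0056  0.1165]
```

View pics/bar.png

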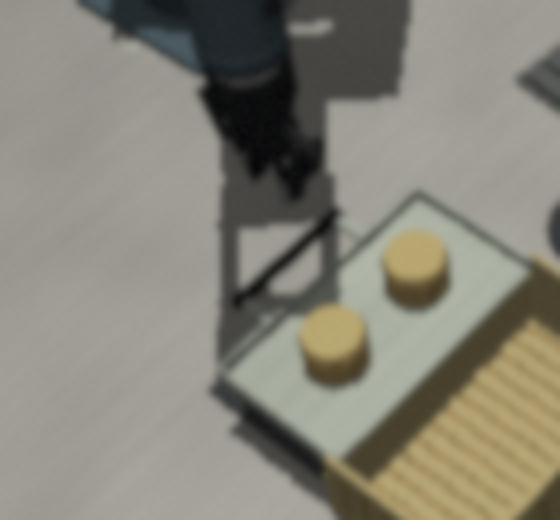

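Request:
servo_tool:
  rows:
    - [[-0.001,0.0056,0.01,0,0,0,45],[0,0,0.02,0,0,0,45],[0,0,0.02,0,0,0,45],[0,0,0.02,0,0,0,45],[0,0,0.015,0,0,0,45],[0,0,0.012,0,0,0,45],[0,0,0.01,0,0,0,45],[0,0,0.0065,0,0,0,45],[0,0,0.003,0,0,0,45],[0,0,0,0,0,0,45]]

```text
clock: 39.42
eef_pos: [0.3979, -0.2682, 0.0817]
tool_rot: [1.0, -0.013, -0.0, -0.0]
ft_force: [0.1, -0.0, 0.7]
width: 0.45
```

Request:
servo_tool:
  rows:
    - [[0,0,0,0,0,0,0],[0,0,0,0,0,0,0],[0,0,0,0,0,0,0],[0,0,0,0,0,0,0],[0,0,0,0,0,0,0],[0,0,0,0,0,0,0]]
  newtons: 40

```text
clock: 39.92
eef_pos: [0.4005, -0.2691, 0.0832]
tool_rot: [1.0, -0.014, 0.003, 0.001]
ft_force: [7.9, 1.8, -3.9]
width: 0.149
```

```bash
python3 go.py
python3 - <<'E'
from h import *
snap("scene","bar2",(110,150,250,280),4)
E
```

```text
t 39.9 pos [ 0.4005 -0.2691  0.0832] yaw -1.6 w 0.149 F [ 7.9  1.8 -3.9] j6 -0.8
```

View pics/bar2.png

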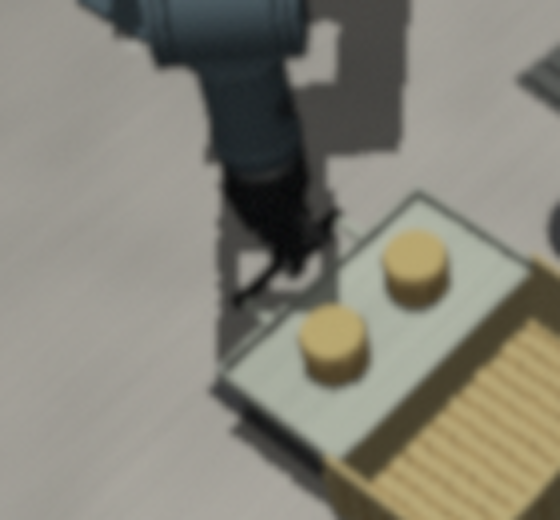

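Bar is gripped (opening ≈13 mm). Lifting along the arc around the hinge.

Request:
servo_tool:
  rows:
    - [[0.003,0,0,0,0,0,0],[0,0,0,0,0,0,0],[0.0003,0,-0.0068,0,0,0,0],[0.0007,0,-0.0068,0,0,0,0],[0.0009,0,-0.0067,0,0,0,0],[0.0012,0,-0.0067,0,0,0,0],[0.0015,0,-0.0066,0,0,0,0],[0.0017,0,-0.0066,0,0,0,0],[0.002,0,-0.0065,0,0,0,0],[0.0022,0,-0.0064,0,0,0,0]]
  newtons: 30

```text
clock: 40.8
eef_pos: [0.4104, -0.2694, 0.1361]
tool_rot: [1.0, -0.013, -0.001, 0.0]
ft_force: [-5.1, -3.4, -3.1]
width: 0.151
```

```bash
python3 go.py
python3 - <<'E'
from h import *
a=snap("scene","tip1",(110,150,300,300),4)
E
```

```text
t 40.8 pos [ 0.4104 -0.2694  0.1361] yaw -1.5 w 0.151 F [-5.1 -3.4 -3.1] j6 -0.78
```

Request:
servo_tool:
  rows:
    - [[0.0025,0,-0.0063,0,0,0,0],[0.0027,0,-0.0063,0,0,0,0],[0.003,0,-0.0061,0,0,0,0],[0.0032,0,-0.006,0,0,0,0],[0.0034,0,-0.0059,0,0,0,0],[0.0037,0,-0.0057,0,0,0,0],[0.004,0,-0.0056,0,0,0,0],[0.0042,0,-0.0054,0,0,0,0],[0.0033,0,-0.0039,0,0,0,0],[0.0033,0,-0.0038,0,0,0,0],[0,0,0,0,0,0,0],[0,0,0,0,0,0,0]]

```text
clock: 41.85
eef_pos: [0.4418, -0.2706, 0.1923]
tool_rot: [1.0, -0.013, -0.003, 0.001]
ft_force: [-15.5, -4.4, 9.5]
width: 0.144
```

```bash
python3 go.py
python3 - <<'E'
from h import *
a=snap("scene","tip2",(110,150,300,300),4)
E
```

```text
t 41.9 pos [ 0.4418 -0.2706  0.1923] yaw -1.5 w 0.144 F [-15.5  -4.4   9.5] j6 -0.73
```

View pics/tip2.png

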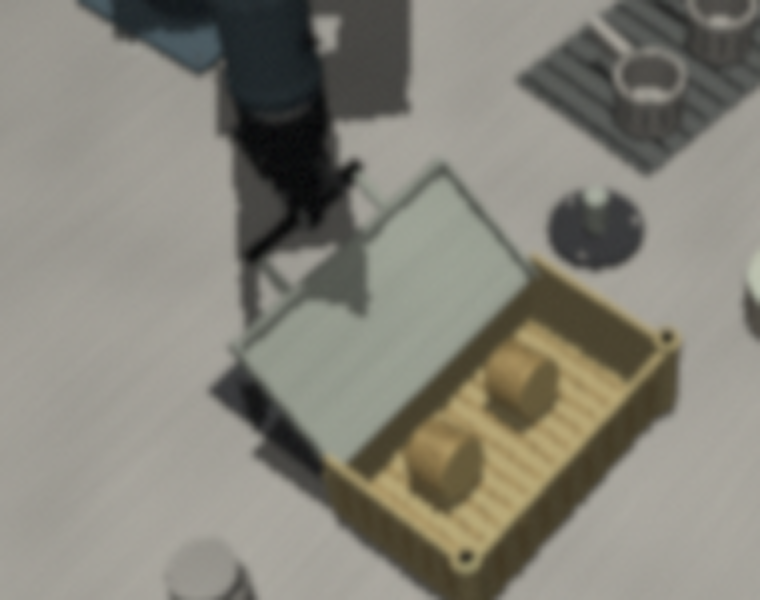

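Both cheeses lie in the crate (at (445,462) and (520,385)). I'll hold briefly, then lower the tray by the reverse path.

Request:
servo_tool:
  rows:
    - [[0,0,0,0,0,0,0],[0,0,0,0,0,0,0],[-0.0033,0,0.0038,0,0,0,0],[-0.0033,0,0.0039,0,0,0,0],[-0.0042,0,0.0054,0,0,0,0],[-0.004,0,0.0056,0,0,0,0],[-0.0037,0,0.0057,0,0,0,0],[-0.0034,0,0.0059,0,0,0,0],[-0.0032,0,0.006,0,0,0,0],[-0.003,0,0.0061,0,0,0,0],[-0.0027,0,0.0063,0,0,0,0],[-0.0025,0,0.0063,0,0,0,0]]

```text
clock: 42.9
eef_pos: [0.4104, -0.2694, 0.1363]
tool_rot: [1.0, -0.013, -0.001, 0.001]
ft_force: [-5.8, -3.1, 1.7]
width: 0.151
```

Request:
servo_tool:
  rows:
    - [[-0.0022,0,0.0064,0,0,0,0],[-0.002,0,0.0065,0,0,0,0],[-0.0017,0,0.0066,0,0,0,0],[-0.0015,0,0.0066,0,0,0,0],[-0.0012,0,0.0067,0,0,0,0],[-0.0009,0,0.0067,0,0,0,0],[-0.0007,0,0.0068,0,0,0,0],[-0.0003,0,0.0068,0,0,0,0],[0,0,0,0,0,0,0],[0,0,0,0,0,0,0]]

```text
clock: 43.73
eef_pos: [0.4006, -0.269, 0.0828]
tool_rot: [1.0, -0.013, -0.0, 0.0]
ft_force: [-4.1, -3.3, -2.8]
width: 0.151
```

```bash
python3 go.py 0.4005 -0.2691 0.0832
```

```text
t 43.7 pos [ 0.4006 -0.269   0.0828] yaw -1.5 w 0.151 F [-4.1 -3.3 -2.8] j6 -0.8
shift now [-0.0001  0.0001 -0.0004] norm 0.0
```

Tray is back down. Releasing, rising and backing off.

Request:
servo_tool:
  rows:
    - [[0,0,0,0,0,0,45],[0,0,0,0,0,0,45],[0,0,0,0,0,0,45],[0,0,0,0,0,0,45],[0,0,-0.015,0,0,0,45],[0,0,-0.025,0,0,0,45],[0,0,-0.03,0,0,0,45],[0,0,-0.03,0,0,0,45],[0,0,-0.03,0,0,0,45],[0,0,-0.03,0,0,0,45],[0,0,0,0,0,0,45],[0,0,0,0,0,0,45]]

```text
clock: 44.73
eef_pos: [0.402, -0.2693, 0.2443]
tool_rot: [1.0, -0.013, 0.002, 0.002]
ft_force: [0.6, 1.1, -0.1]
width: 0.45
```

Request:
servo_tool:
  rows:
    - [[-0.005,0.01,0,0,0,0,45],[-0.01,0.02,0,0,0,0,45],[-0.01,0.03,0,0,0,0,45],[-0.01,0.03,0,0,0,0,45],[-0.01,0.03,0,0,0,0,45],[-0.01,0.03,0,0,0,0,45],[-0.01,0.03,0,0,0,0,45],[-0.01,0.02,0,0,0,0,45],[-0.005,0.01,0,0,0,0,45],[0,0,0,0,0,0,45],[0,0,0,0,0,0,45]]

```text
clock: 45.65
eef_pos: [0.315, -0.4758, 0.2408]
tool_rot: [1.0, -0.014, -0.0, -0.002]
ft_force: [0.2, 0.0, 0.2]
width: 0.448
```

```bash
python3 go.py
python3 - <<'E'
from meas import *
a=snap("top","fin"); s=ctrl.get_image("scene")
t=cv2.resize(a[90:280,60:440],(800,400),interpolation=cv2.INTER_CUBIC)[:, :]
cv2.imwrite("pics/finc.png",np.vstack([cv2.resize(t,(600,300)),cv2.resize(s[80:300,140:370][:, :],(600,300))]))
E
```

```text
t 45.6 pos [ 0.315  -0.4758  0.2408] yaw -1.6 w 0.448 F [0.2 0.  0.2] j6 -1.15
```

View pics/finc.png

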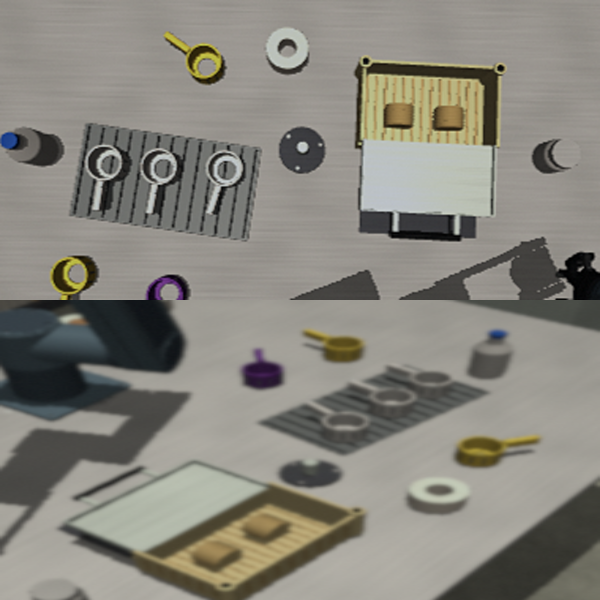

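The moulds stand on the mat, the tray is level, and both cheeses are in the crate, on edge. I'll let a second pass and check that nothing still moves.

Request:
servo_tool:
  rows:
    - [[0,0,0,0,0,0,45],[0,0,0,0,0,0,45],[0,0,0,0,0,0,45],[0,0,0,0,0,0,45],[0,0,0,0,0,0,45],[0,0,0,0,0,0,45],[0,0,0,0,0,0,45],[0,0,0,0,0,0,45],[0,0,0,0,0,0,45],[0,0,0,0,0,0,45],[0,0,0,0,0,0,45],[0,0,0,0,0,0,45]]

```text
clock: 46.75
eef_pos: [0.3155, -0.4765, 0.2422]
tool_rot: [1.0, -0.013, -0.0, -0.0]
ft_force: [-0.3, 0.1, 0.4]
width: 0.452
```

Run:
```python
from meas import *
old=cv2.imread("pics/fin_raw.png"); a=ctrl.get_image("top")
def ch(im):
    h=cv2.cvtColor(im[130:182,286:376],cv2.COLOR_BGR2HSV); m=cv2.inRange(h,(10,90,80),(20,255,200))
    n,l,s,c=cv2.connectedComponentsWithStats(m); 
    return [(c[i].round(2)+[286,130],s[i,2:].tolist(),ray("top",*(c[i]+[286,130]),.05).round(3)) for i in range(1,n) if s[i,4]>60]
print(ch(old));print(ch(a))
d=cv2.absdiff(old,a).max(2)[90:280,60:440]; print("diff px>40:",(d>40).sum()); ys,xs=np.where(d>40); print(list(zip(xs+60,ys+90))[:20])
```

```text
[(array([312.2 , 159.56]), [19, 30, 258], array([ 0.663, -0.22 ,  0.05 ])), (array([344.45, 161.46]), [17, 31, 252], array([ 0.658, -0.328,  0.05 ]))]
[(array([312.19, 159.58]), [19, 30, 257], array([ 0.663, -0.22 ,  0.05 ])), (array([344.43, 161.5 ]), [17, 31, 253], array([ 0.657, -0.328,  0.05 ]))]
diff px>40: 78
[(np.int64(402), np.int64(240)), (np.int64(398), np.int64(241)), (np.int64(406), np.int64(244)), (np.int64(405), np.int64(245)), (np.int64(382), np.int64(248)), (np.int64(396), np.int64(248)), (np.int64(397), np.int64(248)), (np.int64(430), np.int64(249)), (np.int64(431), np.int64(249)), (np.int64(432), np.int64(249)), (np.int64(423), np.int64(251)), (np.int64(436), np.int64(251)), (np.int64(437), np.int64(251)), (np.int64(374), np.int64(252)), (np.int64(371), np.int64(253)), (np.int64(420), np.int64(253)), (np.int64(421), np.int64(253)), (np.int64(367), np.int64(255)), (np.int64(380), np.int64(255)), (np.int64(381), np.int64(255))]
```

Everything is at rest (only the arm's shadow edge differs between the two pictures).

```bash
python3 -c "
from cell import ctrl
print(ctrl.sign_off())"
```

```text
the job is handed in; nothing more can be done
None
```

The job is done and handed in at about 47 s on the robot's clock. No verdict was reported, so what follows comes from the pictures.

**What I did:** Two cheeses were present and the left mould was empty from the start. I lowered each full mould over the post, put its cheese on the tray, and returned the empty mould to the mat. I then lifted the tray by its bar to about 0.7 rad, both cheeses slid into the crate, and I lowered the tray and backed the arm off.

**Last checks:**
- **Cheeses:** both lie in the crate, on their sides, near x = 0.66 m and y = -0.22 and -0.33 m. They moved less than 0.1 pixel between two pictures about 1 s apart.
- **Moulds:** all three look upright and are within the mat's outline. I judged this by eye and did not measure the angle. I saw no knocked mould.
- **Tray:** it looks level, and the bar returned to within 1 mm of its starting height.
- **Bystanders:** the label roll, bottle and jar look unmoved.
- **Forces:** the largest wrist reading at the end of a move was about 19 N, during the tipping.

**Disagreements:** the bar was about 3 mm farther forward than measured, which gave 8 N when gripping; I corrected this before lifting. Both moulds were let go 1 to 2 mm above the mat, and they settled without trouble.

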